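# Set out the paint pots and draw the stirring paddle from its box

### The job

Get the mixing station ready: stand the white paint pot fully down in the rack pocket marked with one stud, then the teal pot in the pocket with two studs. Then draw the long wooden stirring paddle out through the short mouth of the green supply box, handle end first and tilted because it is longer than the mouth, and finish still holding it in the gripper, motionless, with its whole length at least 4 cm above the box's cover and touching nothing else. Leave the brown pot and everything else where it stands.

Things in the scene. Friction and masses are not known exactly. Their poses are not given: they have to be found in the camera images.
- white_pot: Closed white paint pot, upright cylinder 41 mm across and 70 mm tall, 60 to 130 g. Origin: centre of its underside, z up. Stands on the table in one of two starting places (the teal pot is in the other).
- teal_pot: Closed teal (blue-green) paint pot, same shape and size as the white one. Origin: centre of its underside, z up.
- brown_pot: Closed brown paint pot, same shape, already standing in the three-stud pocket of the rack; stays there. Origin: centre of its underside.
- rack: Fixed dark green block 85 x 250 x 30 mm with three round pockets in a row along its y axis, 80 mm apart, 45 mm across, 20 mm deep (floors 10 mm above the table). Small yellow brass studs on top, on the -x (robot) side of each pocket: one at the +y end, two in the middle, three at the -y end. Origin: centre of its underside.
- rack_hole0 (a point): Centre of the mouth of the one-stud pocket, on the rack's top face, 30 mm above the table. For the white pot; seated, the pot's underside is 20 mm below this point.
- rack_hole1 (a point): Centre of the mouth of the two-stud pocket, likewise. For the teal pot.
- box: Fixed grey-green box 306 (x) x 136 (y) x 100 mm high with a fixed 6 mm light-wood cover. Origin: centre of its underside, on the table; +x points along it to the handle end, roughly away from the robot. Inside: x -145 to 145, y -60 to 60, floor at z = 8 mm. Two full-width cross rests, 8 mm thick, tops at z = 45, stand at x = -15 and x = 80.
- box_mouth (a point): Centre of the only opening in the cover, level with the cover's top, 100 mm above the table; axes as the box's. The mouth is 135 mm along the box (box x -20 to 115) and 120 mm across. The cover closes off the box on the robot's side of it (box x below -20) and leaves a 30 mm lip at the handle end (box x 115 to 145).
- paddle: Loose wooden paddle 220 mm long, 40 to 85 g, lying flat on the box's rests. Handle: x -20 to 110 mm, 20 wide (y), 10 thick. Blade: x -110 to -20, 32 wide, 6 thick, teal end. Balances near mid length. Origin: underside at mid length, 45 mm above the table at the start; x to the handle end. Handle end starts under the lip: slide it about 28 mm to the blade side, then tilt handle up.
- paddle_grip (a point): Suggested grip on the paddle's handle: 25 mm from mid length towards the handle end, in the middle of the 10 mm thickness; fingers close along the paddle's y on 20 mm.
- paddle_handle_end (a point): Middle of the end face of the handle, 110 mm from mid length along the paddle's x.
- paddle_blade_end (a point): Middle of the end face of the blade, 110 mm from mid length along the paddle's -x.
- flowerpot: Bystander: terracotta flowerpot, 80 mm across, 75 mm tall. Origin: centre of its underside.
- tape: Bystander: roll of tan masking tape lying flat, 90 mm across, 24 mm high. Origin: centre of its underside.
- brush_mug: Bystander: blue ceramic mug, 76 mm across, 85 mm tall. Origin: centre of its underside.
- varnish_jar: Bystander: amber glass jar with a white lid, 64 mm across, 80 mm tall. Origin: centre of its underside.
- wooden_bear: Bystander: standing wooden bear cut-out, about 75 x 22 mm, 101 mm tall. Origin: centre of its underside.
There are look-alikes about, which are no part of the job. There is more than one size of the brown_pot; the job needs the smallest.

How it is judged:
By the outcome, as a careful person would: the job done as asked, in the order asked, and still so for the second after the job is handed in, while the arm keeps its last pose, push and grip.
It also fails if it takes over 69 s, if anything falls off the work surface, if the arm or the gripper's body presses on something with over 40 N, if the wrist force passes 120 N, or if a joint passes its speed limit or range.

### The arm

A 7-joint arm with a two-finger parallel gripper is mounted at the origin on the work surface. World frame = base frame: x ahead of the robot, y to its left, z up, the work surface at z = 0. Lengths are in m, angles in degrees, forces in N, time in s.
With the tool pointing down it reaches from about 0.425 to 0.875 m from the base axis. Payload 4.7 kg.
Tool frame: the origin (TCP) lies on the centre line of the jaws, within the pads' length; the fingertips stand 14 mm ahead of it and the grasp point (between the pads) lies 5 mm behind it; z points along the fingers, y is the line along which they close (so a half turn about z gives the same grasp; the last joint's range is limited). The gripper opens to 87 mm and grips with 3 to 60 N. Pads are 19 mm wide; open, the fingers measure 117 mm over their backs; the gripper's body (75 mm by 190 mm) begins 51 mm behind the grasp point.
Start: joints at [-67.202, 18.392, -4.016, 83.108, 1.295, 78.541, -3.26], TCP at [0.243, 0.603, 0.237] pointing down, gripper open.
Joint ranges: [-163.93, 163.93], [-17.29, 119.83], [-79.2, 71.16], [3.27, 140.29], [-89.18, 269.18], [5.43, 117.66], [-154.24, 154.24]. Speed limits (degrees/s): [147.25, 147.25, 180, 180, 180, 180, 180].

### API

Orientations are given as [roll, pitch, yaw] about the fixed x, y, z axes, in that order (R = Rz(yaw) Ry(pitch) Rx(roll)).
In Python, from cell import env gives the robot as it stands.
- The arm moves only by the tool jog_arm, never from a script. Its argument "motion" is a list that holds one entry, the list of rows, each a list of 7 numbers: the shift along the tool's x, y, z in units of 0.1 m (1.0 is 0.1 m), then the turn, a rotation vector about the tool's x, y, z in units of 180 degrees (1.0 is 180 degrees), then the closure, from 0 (fully open) to 1 (shut). A call has 1 to 5 rows; each row is the pose to reach, as a shift and turn from the pose commanded when the call began, along the tool's axes at that moment, turning the shorter way round; what a row does not reach only later rows make up. A row lasts 1/10 s, in which the tool goes at most 50 mm and 8.59 degrees, less where a joint would pass 70% of its speed; a pose out of reach is approached as far as the arm can. A call with a number of a shift or a turn outside -1 to 1 is refused whole. A call with a gripper value outside its range is refused whole. The fingers move at their own pace and stop on an object; "grip_force" is the grip in N (left out, the last holds). Time passes only in rows, so rows that repeat a pose let the fingers close. It gives the time, the measured TCP pose, the force, the opening and the grip force at its end, in the units of the state.
- env.get_obs(): the state, without advancing time (a new reading comes with each control period).
- env.read_camera(name): name is "scene" or "top" or "wrist"; returns (picture, depth): 400x640x3 uint8, red, green, blue; 400x640 float32, m along the optical axis (not along the pixel's ray), 0 where there is no reading.
- env.camera_info(name): a dict with "camera_matrix" (3x3 intrinsics, pixels), "origin" and "orientation" of the camera in the world; the wrist camera has in their place "mount" (4x4, takes a point from camera to tool coordinates, whose origin is the TCP and whose axes are the flange's). Camera axes: x right, y down, z forward; pixel columns grow to the right and rows downward; lengths in m; the calibration is good to about 2 mm. A picture is of the moment at which its call begins: read the wrist's pose just before it. camera_info takes no time and is no camera call.
- env.sign_off(): hands the job in; it is judged then, once.
The state is a dict: "time_s": time; "qpos": joint angles; "joint_velocities": joint speeds; "effort": joint torques, N m; "tool_pos": TCP position; "tool_rot": TCP orientation; "force": force on the tool from outside, world axes, zero at the start; "wrist_torque": the same for the moment, N m; "grip_width": finger opening in m; "grasp_force": force on a finger pad.
Only numpy, scipy, OpenCV 4.12 (cv2) and the standard library are available. Lean on these libraries where they do the work, as an engineer would, in place of code of your own. Each camera call takes 0.05 s, during which the arm holds its last target. There are 200 camera calls.

## Working session

There is one attempt and no reset: what is moved stays moved. The work goes in short steps, Python scripts to look and compute and a tool call to move; the robot and the scene stay as the last step left them, time stands still between calls to the robot, and variables do not carry over. Pictures are saved under pics/ and viewed, at most 10 in all, crops included, and the job is handed in when it is done.

Besides the shell and the picture viewer there is one more tool, called after "Request:" as name(argument=value, ...) on one line, values as JSON. jog_arm: Moves the arm, as the interface text tells. Shifts and turns lie within -1 to 1; 1 stands for 0.1 m of shift or 180 degrees of turn. Its arguments: {"type":"object","properties":{"motion":{"type":"array","items":{"type":"array","items":{"type":"array","items":{"type":"number"}}}},"grip_force":{"type":"number"}},"required":["motion"]}

```bash
mkdir -p pics && ls
cat > h.py <<'E'
import numpy as np, cv2
from cell import env
from scipy.spatial.transform import Rotation as R
def rot(o):
    o=np.array(o,float)
    return o if o.shape==(3,3) else R.from_euler('xyz',o,degrees=True).as_matrix()
def cam(n):
    i=env.camera_info(n); K=np.array(i['camera_matrix'])
    if 'mount' in i:
        s=env.get_obs(); T=np.eye(4); T[:3,:3]=rot(s['tool_rot']); T[:3,3]=s['tool_pos']
        T=T@np.array(i['mount'])
    else:
        T=np.eye(4); T[:3,:3]=rot(i['orientation']); T[:3,3]=i['origin']
    return K,T
def cloud(n):
    K,T=cam(n); im,d=env.read_camera(n)
    v,u=np.mgrid[0:400,0:640]
    p=np.stack([(u-K[0,2])/K[0,0]*d,(v-K[1,2])/K[1,1]*d,d],-1)
    return im,d,p@T[:3,:3].T+T[:3,3]
def save(n,im): cv2.imwrite('pics/'+n,im[:,:,::-1])
E
python3 - <<'E'
from h import *
for n in('scene','top'):
    im,d,P=cloud(n); save(n+'0.png',im); np.savez('pics/%s0.npz'%n,im=im,d=d,P=P)
    i=env.camera_info(n);print(i)
print(env.camera_info('wrist')); print(env.get_obs())
E
```

```text
pics
{'camera_matrix': array([[390.73130889,   0.        , 308.77720989],
       [  0.        , 390.73130889, 197.99252615],
       [  0.        ,   0.        ,   1.        ]]), 'origin': array([1.05050323, 0.77134772, 0.80943204]), 'orientation': array([-128.3564411 ,   -0.34058904,  147.19071817])}
{'camera_matrix': array([[490.76599252,   0.        , 319.76511536],
       [  0.        , 490.76599252, 199.13372935],
       [  0.        ,   0.        ,   1.        ]]), 'origin': array([0.2251242 , 0.03426667, 1.81616763]), 'orientation': array([-1.68927167e+02,  2.26157615e-02, -8.88323220e+01])}
{'camera_matrix': array([[303.47023787,   0.        , 317.55797398],
       [  0.        , 303.47023787, 197.23229088],
       [  0.        ,   0.        ,   1.        ]]), 'mount': array([[ 1.86249051e-04, -9.65830358e-01, -2.59175010e-01,
         7.13663130e-02],
       [ 9.99999925e-01,  9.17699952e-05,  3.76636580e-04,
        -9.53330738e-04],
       [-3.39982553e-04, -2.59175061e-01,  9.65830302e-01,
        -1.47887840e-01],
       [ 0.00000000e+00,  0.00000000e+00,  0.00000000e+00,
         1.00000000e+00]])}
{'time_s': 0.1, 'qpos': array([-67.20260816,  18.43521781,  -4.01604475,  83.16674462,
         1.2938572 ,  78.54093867,  -3.26091994]), 'joint_velocities': array([-0.05191054,  0.0377107 , -0.03235557, -0.01100459,  0.01455292,
       -0.00564565, -0.02583314]), 'effort': array([-2.54149536e-04, -4.92574632e+01, -4.05697161e-01, -3.13400853e+01,
       -6.41502393e-02,  3.94561957e-02,  6.41599627e-05]), 'tool_pos': array([0.24324352, 0.60227118, 0.23557656]), 'tool_rot': array([-1.79902268e+02,  4.12077920e-03,  1.58011520e+02]), 'force': array([ 0.06018833, -0.11799469,  1.13592184]), 'wrist_torque': array([-0.02382576,  0.00334834, -0.00377722]), 'grasp_force': 0.0, 'grip_width': 0.0873719311398202}
```

View pics/scene0.png

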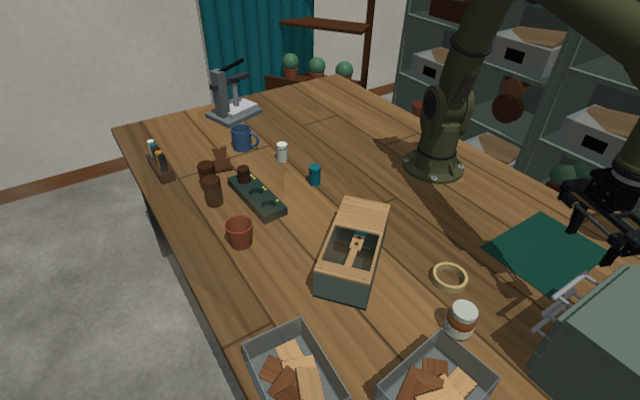

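View pics/top0.png

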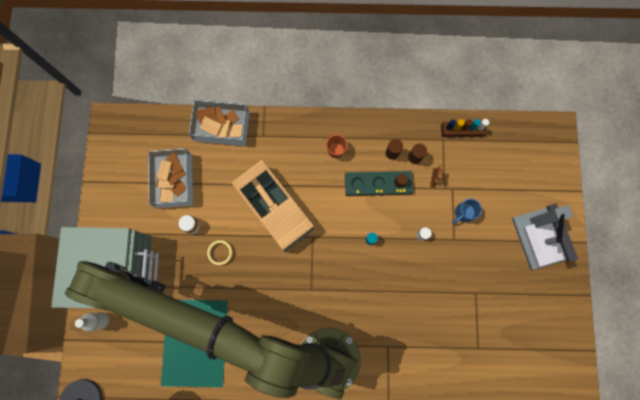

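The scene view shows the white pot (282,152), the teal pot (314,175), and the rack (257,195) holding a brown pot at its far end (243,173). Two larger loose brown pots stand at (207,170) and (213,190). The box is at (352,250), with the paddle visible through its mouth. In the top view the white pot is at (426,233), teal (372,239), rack (380,183), box (272,205); the white lid at (188,224) is the varnish jar. I'll confirm with an enlarged crop and measure.

Run:
```python
from h import *
s=np.load('pics/scene0.npz'); t=np.load('pics/top0.npz')
a=cv2.resize(s['im'][130:310,180:400],None,fx=2.7,fy=2.7,interpolation=cv2.INTER_CUBIC)
save('crop1.png',a)
b=cv2.resize(t['im'][120:270,220:460],None,fx=3.3,fy=3.3,interpolation=cv2.INTER_CUBIC)
save('crop2.png',b)
for nm,D in(('scene',s),('top',t)):
    P=D['P'];im=D['im'].astype(int)
    z=P[...,2]
    from scipy.ndimage import label
    m=(z>0.015)&(z<0.2)&(P[...,0]>0.2)&(P[...,0]<.95)&(abs(P[...,1])<0.6)
    l,n=label(m)
    for i in range(1,n+1):
        k=l==i
        if k.sum()<30: continue
        v,u=np.where(k); q=P[k]; top=q[:,2]>np.percentile(q[:,2],95)-0.008
        qt=q[top]
        print(nm,k.sum(),'px',u.mean().round(),v.mean().round(),'zmax',np.percentile(q[:,2],98).round(4),'topc',((qt.min(0)+qt.max(0))/2).round(4),'ext',np.ptp(qt,axis=0).round(3),'rgb',im[k][top].mean(0).round())
```

```text
scene 516 px 242.0 136.0 zmax 0.0894 topc [ 0.5421 -0.4998  0.0859] ext [0.073 0.08  0.012] rgb [55. 74. 93.]
scene 627 px 159.0 162.0 zmax 0.1047 topc [ 0.8607 -0.5006  0.1009] ext [0.026 0.151 0.012] rgb [91. 92. 76.]
scene 184 px 281.0 150.0 zmax 0.0748 topc [ 0.4527 -0.3361  0.0708] ext [0.039 0.047 0.009] rgb [184. 184. 173.]
scene 1107 px 213.0 174.0 zmax 0.1009 topc [ 0.7221 -0.3018  0.0997] ext [0.142 0.203 0.015] rgb [77. 52. 34.]
scene 213 px 314.0 173.0 zmax 0.075 topc [ 0.4326 -0.1458  0.0712] ext [0.039 0.038 0.01 ] rgb [ 41. 103. 107.]
scene 1442 px 256.0 193.0 zmax 0.083 topc [ 0.6474 -0.2532  0.0777] ext [0.039 0.041 0.016] rgb [66. 44. 29.]
scene 4924 px 351.0 251.0 zmax 0.1041 topc [0.5417 0.2127 0.1008] ext [0.32  0.295 0.01 ] rgb [166. 136.  99.]
scene 778 px 239.0 230.0 zmax 0.0783 topc [ 0.7739 -0.0162  0.0752] ext [0.078 0.082 0.012] rgb [121.  74.  51.]
scene 419 px 450.0 276.0 zmax 0.0279 topc [0.3732 0.4048 0.0248] ext [0.089 0.09  0.01 ] rgb [157. 142.  98.]
scene 4362 px 434.0 356.0 zmax 0.0827 topc [0.5961 0.5445 0.0794] ext [0.304 0.11  0.011] rgb [131. 
[... 952 characters left out ...]
xt [0.045 0.02  0.011] rgb [137.  86.  43.]
top 1336 px 379.0 183.0 zmax 0.082 topc [ 0.6446 -0.2544  0.0799] ext [0.042 0.04  0.02 ] rgb [81. 50. 29.]
top 343 px 467.0 211.0 zmax 0.0895 topc [ 0.5387 -0.4984  0.0868] ext [0.075 0.077 0.014] rgb [ 69.  88. 112.]
top 305 px 189.0 224.0 zmax 0.0878 topc [0.4678 0.5194 0.0849] ext [0.052 0.055 0.015] rgb [219. 219. 209.]
top 131 px 424.0 234.0 zmax 0.0791 topc [ 0.4503 -0.3362  0.0747] ext [0.036 0.036 0.013] rgb [220. 219. 210.]
top 119 px 371.0 238.0 zmax 0.0773 topc [ 0.4292 -0.1457  0.0748] ext [0.036 0.039 0.014] rgb [ 14. 128. 137.]
top 180 px 219.0 252.0 zmax 0.0332 topc [0.3703 0.4052 0.0306] ext [0.084 0.088 0.015] rgb [206. 179. 114.]
```

View pics/crop1.png

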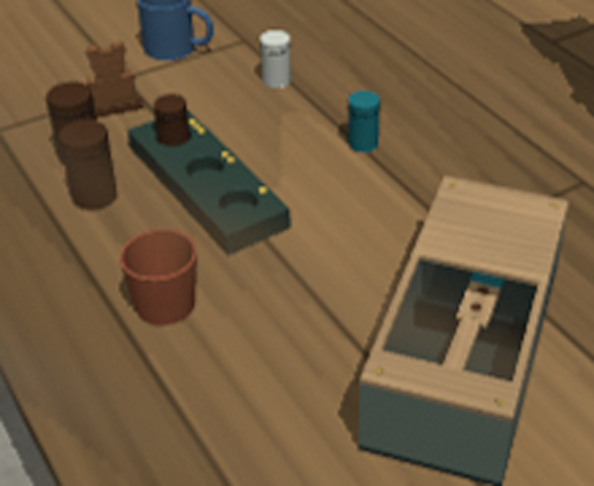

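View pics/crop2.png

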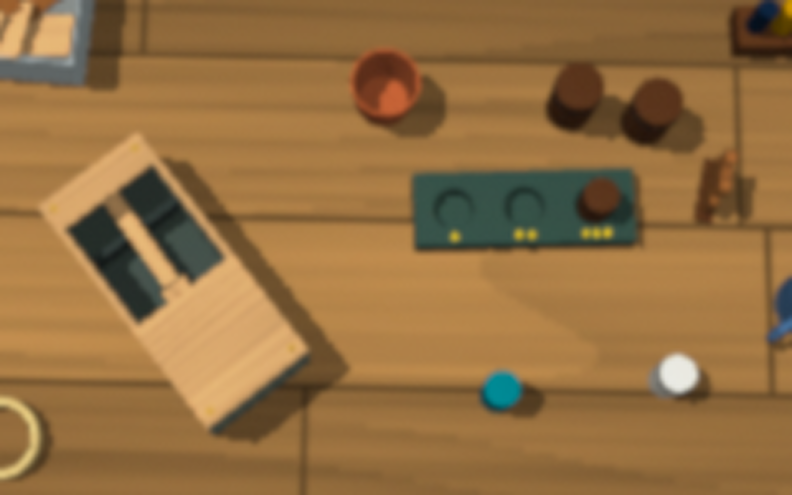

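The crops confirm it. The one-stud pocket is at the box end of the rack (crop1 238,198), two studs in the middle (206,165), and the small brown pot sits in the three-stud pocket (172,118). The two taller brown pots (70,120) and (90,165) are look-alikes; the one in the rack fits because it is the smallest. White pot (275,58) and teal pot (363,120) are the only closed pots of those colours. Next I'll fit the box and rack poses and check the wrist camera.

```bash
cat >> h.py <<'E'
def rect(pts):
    (c,s,a)=cv2.minAreaRect(pts.astype(np.float32)); 
    if s[0]<s[1]: s=s[::-1]; a+=90
    return np.round(c,4),np.round(s,4),round(((a+90)%180)-90,2)
def plan(start,wps,step=0.095):
    """start/wps: (pos, R). print unit rows for successive calls"""
    p,Q=np.array(start[0]),start[1]
    for w in wps:
        tp,tR=np.array(w[0]),w[1]
        n=max(1,int(np.ceil(np.linalg.norm(tp-p)/step)),int(np.ceil(np.degrees((R.from_matrix(Q.T@tR)).magnitude())/40)))
        rv=R.from_matrix(tR@Q.T).as_rotvec(); p0,Q0=p,Q
        for k in range(1,n+1):
            np_=p0+(tp-p0)*k/n; nQ=R.from_rotvec(rv*k/n).as_matrix()@Q0
            sh=Q.T@(np_-p)/0.1; tu=R.from_matrix(Q.T@nQ).as_rotvec()/np.pi
            rows=max(np.linalg.norm(sh)*2,np.linalg.norm(tu)*180/8.59)
            print(np.round(sh,3).tolist(),np.round(tu,4).tolist(),'rows>=%.1f'%rows,'->',np_.round(3).tolist()); p,Q=np_,nQ
def down(yaw,tilt=0,ax=None): return R.from_euler('xyz',[180,0,yaw],degrees=True).as_matrix()
def now():
    s=env.get_obs(); return s['tool_pos'],rot(s['tool_rot'])
E
python3 - <<'E'
from h import *
s=np.load('pics/scene0.npz'); t=np.load('pics/top0.npz')
im,d,P=cloud('wrist'); save('w0.png',im)
for nm,D in(('scene',s['P']),('top',t['P'])):
    q=D.reshape(-1,3)
    k=(q[:,2]>.088)&(q[:,2]<.115)&(q[:,0]>.33)&(q[:,0]<.75)&(q[:,1]>.03)&(q[:,1]<.4)
    print(nm,'box',rect(q[k,:2]),np.median(q[k,2]))
    k=(q[:,2]>.022)&(q[:,2]<.04)&(q[:,0]>.57)&(q[:,0]<.72)&(q[:,1]>-.35)&(q[:,1]<0)
    print(nm,'rack',rect(q[k,:2]),np.median(q[k,2]))
    k=(abs(q[:,2])<.02)&(q[:,0]>.3)&(q[:,0]<.8)&(abs(q[:,1])<.4); print('table z',np.median(q[k,2]))
q=P.reshape(-1,3)
print('wrist z0',np.median(q[:,2]),q.min(0),q.max(0))
for lo,hi in((.015,.04),(.07,.095)):
    k=(q[:,2]>lo)&(q[:,2]<hi); print(lo,k.sum(),q[k].min(0) if k.any() else '',q[k].max(0) if k.any() else '')
plan(now(),[([.40,.45,.30],down(130)),([.56,.12,.30],down(90)),([.52,-.24,.26],down(90))])
E
```

```text
scene box (array([0.5411, 0.212 ]), array([0.3125, 0.1367]), 39.16) 0.10173108091049199
scene rack (array([ 0.6427, -0.1749]), array([0.2543, 0.089 ]), -87.51) 0.032235417684734036
table z 0.002314270470579305
top box (array([0.54  , 0.2139]), array([0.3082, 0.1363]), 39.11) 0.09985582829560746
top rack (array([ 0.6416, -0.1752]), array([0.2513, 0.088 ]), -87.55) 0.03016622771479316
table z 0.00039371216889727556
wrist z0 0.19958554761412073 [-0.07214917  0.16020326 -0.00332563] [0.64999419 0.9211362  0.38346068]
0.015 1107 [0.11407214 0.42865914 0.01500234] [0.61995175 0.82209775 0.03993914]
0.07 585 [0.13354791 0.64175964 0.07011317] [0.54749395 0.82303386 0.09494941]
[-0.675, -0.276, -0.214] [-0.0001, 0.0, 0.0519] rows>=1.5 -> [0.295, 0.552, 0.257]
[-0.71, -0.162, -0.214] [-0.0001, 0.0, 0.0519] rows>=1.5 -> [0.348, 0.501, 0.279]
[-0.727, -0.045, -0.214] [-0.0001, 0.0, 0.0519] rows>=1.5 -> [0.4, 0.45, 0.3]
[-0.889, -0.224, -0.0] [-0.0, -0.0, 0.0556] rows>=1.8 -> [0.44, 0.368, 0.3]
[-0.914, -0.066, -0.0] [-0.0, -0.0, 0.0556] rows>=1.8 -> [0.48, 0.285, 0.3]
[-0.912, 0.094, 0.0] [-0.0, -0.0, 0.0556] rows>=1.8 -> [0.52, 0.202, 0.3]
[-0.882, 0.251, 0.0] [-0.0, -0.0, 0.0556] rows>=1.8 -> [0.56, 0.12, 0.3]
[-0.9, -0.1, 0.1] [0.0, 0.0, -0.0] rows>=1.8 -> [0.55, 0.03, 0.29]
[-0.9, -0.1, 0.1] [0.0, 0.0, -0.0] rows>=1.8 -> [0.54, -0.06, 0.28]
[-0.9, -0.1, 0.1] [0.0, 0.0, -0.0] rows>=1.8 -> [0.53, -0.15, 0.27]
[-0.9, -0.1, 0.1] [0.0, 0.0, -0.0] rows>=1.8 -> [0.52, -0.24, 0.26]
```

Request:
jog_arm(motion=[[[-0.675, -0.275, -0.215, 0, 0, 0.052, 0], [-0.675, -0.275, -0.215, 0, 0, 0.052, 0], [-0.675, -0.275, -0.215, 0, 0, 0.052, 0]]])

```text
time_s: 0.45
tool_pos: [0.3018, 0.5487, 0.26]
tool_rot: [179.8, 0.2, 148.3]
force: [0.0, -0.7, 0.6]
grip_width: 0.087
grasp_force: 0.0
```

Request:
jog_arm(motion=[[[-0.71, -0.16, -0.215, 0, 0, 0.052, 0], [-0.71, -0.16, -0.215, 0, 0, 0.052, 0]]])

```text
time_s: 0.65
tool_pos: [0.3511, 0.499, 0.2806]
tool_rot: [179.9, 0.1, 139.2]
force: [0.9, -0.6, 0.6]
grip_width: 0.0871
grasp_force: 0.0
```

Request:
jog_arm(motion=[[[-0.725, -0.045, -0.215, 0, 0, 0.052, 0], [-0.725, -0.045, -0.215, 0, 0, 0.052, 0], [-0.725, -0.045, -0.215, 0, 0, 0.052, 0]]])

```text
time_s: 0.95
tool_pos: [0.4049, 0.4471, 0.3029]
tool_rot: [179.8, 0.1, 129.7]
force: [-0.4, -0.3, -0.2]
grip_width: 0.087
grasp_force: 0.0
```

Request:
jog_arm(motion=[[[-0.89, -0.225, 0, 0, 0, 0.055, 0], [-0.89, -0.225, 0, 0, 0, 0.055, 0], [-0.89, -0.225, 0, 0, 0, 0.055, 0]]])

```text
time_s: 1.25
tool_pos: [0.4435, 0.3623, 0.3013]
tool_rot: [180.0, 0.2, 119.8]
force: [-0.0, -0.9, 0.5]
grip_width: 0.0871
grasp_force: 0.0
```

Request:
jog_arm(motion=[[[-0.915, -0.065, 0, 0, 0, 0.055, 0], [-0.915, -0.065, 0, 0, 0, 0.055, 0], [-0.915, -0.065, 0, 0, 0, 0.055, 0]]])

```text
time_s: 1.55
tool_pos: [0.483, 0.2799, 0.3013]
tool_rot: [179.9, 0.1, 109.8]
force: [-0.3, -0.0, -0.5]
grip_width: 0.0871
grasp_force: 0.0
```

Request:
jog_arm(motion=[[[-0.91, 0.095, 0, 0, 0, 0.055, 0], [-0.91, 0.095, 0, 0, 0, 0.055, 0], [-0.91, 0.095, 0, 0, 0, 0.055, 0]]])

```text
time_s: 1.85
tool_pos: [0.5227, 0.1978, 0.3012]
tool_rot: [179.9, 0.1, 99.9]
force: [0.0, 0.1, -0.0]
grip_width: 0.0869
grasp_force: 0.0
```

Request:
jog_arm(motion=[[[-0.88, 0.25, 0, 0, 0, 0.055, 0], [-0.88, 0.25, 0, 0, 0, 0.055, 0], [-0.88, 0.25, 0, 0, 0, 0.055, 0]]])

```text
time_s: 2.15
tool_pos: [0.5625, 0.1157, 0.301]
tool_rot: [179.9, 0.2, 90.1]
force: [0.2, -0.2, -0.3]
grip_width: 0.0872
grasp_force: 0.0
```

Request:
jog_arm(motion=[[[-0.9, -0.1, 0.1, 0, 0, 0, 0], [-0.9, -0.1, 0.1, 0, 0, 0, 0], [-0.9, -0.1, 0.1, 0, 0, 0, 0]]])

```text
time_s: 2.45
tool_pos: [0.5504, 0.0258, 0.2908]
tool_rot: [-180.0, 0.1, 90.1]
force: [0.1, -0.1, 0.5]
grip_width: 0.0872
grasp_force: 0.0
```

Request:
jog_arm(motion=[[[-0.9, -0.1, 0.1, 0, 0, 0, 0], [-0.9, -0.1, 0.1, 0, 0, 0, 0], [-0.9, -0.1, 0.1, 0, 0, 0, 0], [-0.9, -0.1, 0.1, 0, 0, 0, 0]]])

```text
time_s: 2.85
tool_pos: [0.5418, -0.0575, 0.281]
tool_rot: [180.0, -0.1, 90.5]
force: [-0.3, 0.9, -0.4]
grip_width: 0.0872
grasp_force: 0.0
```

Run:
```python
from h import *
im,d,P=cloud('wrist'); save('w1.png',im); np.savez('pics/w1.npz',im=im,d=d,P=P)
q=P.reshape(-1,3); c=im.reshape(-1,3).astype(int)
print(now()[0], cam('wrist')[1][:3,3], 'table',np.median(q[(abs(q[:,2])<.02),2]))
k=(q[:,2]>.062)&(q[:,2]<.085)&(q[:,0]<.55)&(q[:,0]>.38); print('teal?',k.sum(),q[k].min(0),q[k].max(0)) if k.any() else 0
k=(q[:,2]>.022)&(q[:,2]<.038)&(q[:,0]>.57)&(q[:,0]<.72)&(q[:,1]>-.33)&(q[:,1]<0); print('rack',k.sum(),rect(q[k,:2]),np.median(q[k,2])) if k.any() else 0
```

```text
[ 0.54200769 -0.05625443  0.28095617] [0.54032985 0.01358683 0.42895856] table -0.00015809181545983764
teal? 650 [ 0.44417335 -0.15694778  0.06201342] [0.54617569 0.13110779 0.08499268]
rack 4941 (array([ 0.6405, -0.1601]), array([0.2191, 0.0859]), -87.43) 0.029776324806580212
```

View pics/w1.png

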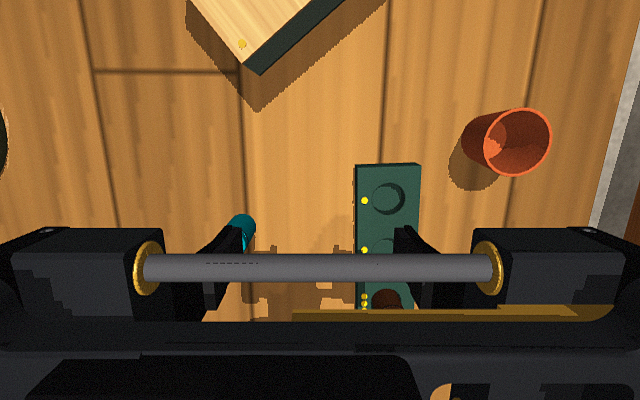

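The wrist view shows the rack with the one-stud pocket at (389,198), studs on its robot side, the teal pot edge at (243,230), and the flowerpot at (510,140). The wrist frame agrees with the fixed cameras. I'll fit the pocket from this view.

```bash
cat >> h.py <<'E'
def fitc(xy,r=None):
    from scipy.optimize import least_squares
    f=lambda p:np.hypot(xy[:,0]-p[0],xy[:,1]-p[1])-(p[2] if r is None else r)
    x0=list(xy.mean(0))+([.022] if r is None else [])
    s=least_squares(f,x0,loss='soft_l1',f_scale=.001); return s.x.round(4),np.sqrt(np.mean(s.fun**2)).round(4)
def hole(P,c,zt=.024):
    """circle of rim: for rays from guess centre, innermost rack-top pixel"""
    q=P.reshape(-1,3); q=q[(q[:,2]>zt)&(q[:,2]<.036)]
    for _ in range(4):
        d=q[:,:2]-c; rr=np.hypot(*d.T); a=np.degrees(np.arctan2(d[:,1],d[:,0]))//12
        E=np.array([q[(a==b)&(rr<.032)][np.argmin(rr[(a==b)&(rr<.032)]),:2] for b in np.unique(a) if ((a==b)&(rr<.032)).any()])
        x,e=fitc(E); c=x[:2]
    return x,e,len(E)
def pot(P,c,zlo=.064,zhi=.085):
    q=P.reshape(-1,3); k=(q[:,2]>zlo)&(q[:,2]<zhi)&(np.hypot(q[:,0]-c[0],q[:,1]-c[1])<.032); q=q[k]
    (x,y),r=cv2.minEnclosingCircle(q[:,:2].astype(np.float32)); return round(x,4),round(y,4),round(r,4),q.shape[0],np.median(q[:,2]).round(4),q[:,:2].mean(0).round(4),rect(q[:,:2])[:2]
E
python3 - <<'E'
from h import *
P=np.load('pics/w1.npz')['P']
print(hole(P,np.array([.6455,-.095])))
for n in('scene','top'):
    D=np.load('pics/%s0.npz'%n)['P']; off=dict(scene=.002,top=0)[n]
    print(n,hole(D,np.array([.6455,-.095])),hole(D,np.array([.642,-.175])))
    for c in((.4515,-.336),(.431,-.146),(.645,-.254)): print(pot(D,c))
a=np.radians(-2.5); Rm=np.array([[np.cos(a),np.sin(a)],[-np.sin(a),np.cos(a)]])
q=P.reshape(-1,3); k=(q[:,2]>.026)&(q[:,2]<.034)&(q[:,0]>.57)&(q[:,0]<.72)&(q[:,1]>-.33)&(q[:,1]<0)
w=q[k][:,:2]@Rm.T; print(np.percentile(w,[.2,99.8],axis=0), 'c guess',Rm.T@[np.percentile(w[:,0],[.2,99.8]).mean(),w[:,1].max()-.125])
print('hole0',Rm.T@[np.percentile(w[:,0],[.2,99.8]).mean(),w[:,1].max()-.045])
plan(now(),[([.47,-.39,.22],down(90))])
E
```

```text
(array([ 0.6372, -0.0955,  0.0224]), np.float64(0.0003), 30)
scene (array([ 0.6405, -0.0942,  0.0232]), np.float64(0.0016), 30) (array([ 0.6444, -0.174 ,  0.0238]), np.float64(0.0022), 30)
(0.4568, -0.3358, 0.0241, 70, np.float64(0.0716), array([ 0.4542, -0.3339]), (array([ 0.4546, -0.3333]), array([0.0432, 0.0372])))
(0.434, -0.1441, 0.022, 83, np.float64(0.0716), array([ 0.4335, -0.1433]), (array([ 0.4323, -0.1461]), array([0.0386, 0.0382])))
(0.6455, -0.2526, 0.0224, 114, np.float64(0.0809), array([ 0.6494, -0.2488]), (array([ 0.6466, -0.253 ]), array([0.0397, 0.0394])))
top (array([ 0.6383, -0.0945,  0.0233]), np.float64(0.0016), 30) (array([ 0.6405, -0.1738,  0.0236]), np.float64(0.002), 30)
(0.4503, -0.3356, 0.0206, 97, np.float64(0.0698), array([ 0.4503, -0.3361]), (array([ 0.4501, -0.3349]), array([0.0384, 0.0381])))
(0.4289, -0.1458, 0.02, 94, np.float64(0.0698), array([ 0.4297, -0.1463]), (array([ 0.4302, -0.1466]), array([0.0376, 0.0354])))
(0.6447, -0.2541, 0.021, 97, np.float64(0.0784), array([ 0.6449, -0.2531]), (array([ 0.6451, -0.2531]), array([0.0393, 0.0392])))
[[ 0.59592538 -0.24048144]
 [ 0.69575497 -0.02023834]] c guess [ 0.63892778 -0.17241215]
hole0 [ 0.64241733 -0.09248829]
[-0.833, -0.188, 0.151] [0.0, -0.0001, 0.0008] rows>=1.7 -> [0.524, -0.14, 0.266]
[-0.833, -0.186, 0.151] [0.0, -0.0001, 0.0008] rows>=1.7 -> [0.506, -0.223, 0.25]
[-0.834, -0.184, 0.152] [0.0, -0.0001, 0.0008] rows>=1.7 -> [0.488, -0.307, 0.235]
[-0.834, -0.182, 0.152] [0.0, -0.0001, 0.0008] rows>=1.7 -> [0.47, -0.39, 0.22]
```

Request:
jog_arm(motion=[[[-0.9, -0.3, 0.2, 0, 0, 0, 0], [-0.9, -0.3, 0.2, 0, 0, 0, 0], [-0.9, -0.3, 0.2, 0, 0, 0, 0]]])

```text
time_s: 3.2
tool_pos: [0.5098, -0.1538, 0.2603]
tool_rot: [-179.9, 0.1, 90.0]
force: [0.6, -0.2, -0.5]
grip_width: 0.087
grasp_force: 0.0
```

Request:
jog_arm(motion=[[[-0.9, -0.3, 0.2, 0, 0, 0, 0], [-0.9, -0.3, 0.2, 0, 0, 0, 0], [-0.9, -0.3, 0.2, 0, 0, 0, 0]]])

```text
time_s: 3.5
tool_pos: [0.4801, -0.2438, 0.2403]
tool_rot: [-179.9, 0.1, 90.0]
force: [-0.8, -0.8, -0.5]
grip_width: 0.0866
grasp_force: 0.0
```

Request:
jog_arm(motion=[[[-0.92, -0.3, 0.2, 0, 0, 0, 0], [-0.92, -0.3, 0.2, 0, 0, 0, 0], [-0.92, -0.3, 0.2, 0, 0, 0, 0], [-0.92, -0.3, 0.2, 0, 0, 0, 0], [-0.92, -0.3, 0.2, 0, 0, 0, 0]]])

```text
time_s: 4.0
tool_pos: [0.4552, -0.3287, 0.221]
tool_rot: [180.0, -0.1, 90.6]
force: [0.8, 0.1, 0.1]
grip_width: 0.087
grasp_force: 0.0
```

Run:
```python
from h import *
im,d,P=cloud('wrist'); save('w2.png',im); np.savez('pics/w2.npz',im=im,d=d,P=P)
print(now()[0],env.get_obs()['tool_rot'],pot(P,(.4515,-.336)))
q=P.reshape(-1,3);print(np.median(q[(abs(q[:,2])<.02),2]))
```

```text
[ 0.45521169 -0.3287666   0.2210966 ] [ 1.79960793e+02 -6.03303552e-02  9.06106615e+01] (0.4493, -0.3376, 0.0204, 1182, np.float64(0.0697), array([ 0.4496, -0.3369]), (array([ 0.4498, -0.3373]), array([0.0394, 0.0391])))
-0.0001744961793541111
```

Request:
jog_arm(motion=[[[-0.085, -0.057, 0.9, 0, 0, 0, 0], [-0.085, -0.057, 0.9, 0, 0, 0, 0], [-0.085, -0.057, 0.9, 0, 0, 0, 0], [-0.085, -0.057, 0.9, 0, 0, 0, 0], [-0.085, -0.057, 0.9, 0, 0, 0, 0]]])

```text
time_s: 4.55
tool_pos: [0.4496, -0.3401, 0.1335]
tool_rot: [179.8, 0.1, 90.4]
force: [0.3, -0.3, 0.3]
grip_width: 0.0866
grasp_force: 0.0
```

Request:
jog_arm(motion=[[[0, 0, 0.4, 0, 0, 0, 0], [0, 0, 0.7, 0, 0, 0, 0], [0, 0, 0.84, 0, 0, 0, 0], [0, 0, 0.84, 0, 0, 0, 0], [0, 0, 0.84, 0, 0, 0, 0]]])

```text
time_s: 5.05
tool_pos: [0.4488, -0.3408, 0.0488]
tool_rot: [179.9, 0.1, 90.3]
force: [0.1, -0.7, 0.8]
grip_width: 0.0867
grasp_force: 0.0
```

Request:
jog_arm(motion=[[[0.035, 0.008, 0.02, 0, 0, 0, 0], [0.035, 0.008, 0.02, 0, 0, 0, 0], [0.035, 0.008, 0.02, 0, 0, 0, 0]]])

```text
time_s: 5.35
tool_pos: [0.4489, -0.3365, 0.0459]
tool_rot: [179.9, 0.0, 90.4]
force: [-0.1, 0.0, 0.0]
grip_width: 0.0872
grasp_force: 0.0
```

Request:
jog_arm(motion=[[[0, 0, 0, 0, 0, 0, 0.6], [0, 0, 0, 0, 0, 0, 0.6], [0, 0, 0, 0, 0, 0, 0.6], [0, 0, 0, 0, 0, 0, 0.6], [0, 0, 0, 0, 0, 0, 0.6]]], grip_force=25)

```text
time_s: 5.85
tool_pos: [0.4483, -0.3365, 0.045]
tool_rot: [-180.0, -0.0, 90.3]
force: [0.5, -0.0, -0.2]
grip_width: 0.0551
grasp_force: 0.0
```

Request:
jog_arm(motion=[[[0, 0, 0, 0, 0, 0, 0.8], [0, 0, 0, 0, 0, 0, 0.8], [0, 0, 0, 0, 0, 0, 0.8]]])

```text
time_s: 6.15
tool_pos: [0.4485, -0.3365, 0.0451]
tool_rot: [180.0, 0.0, 90.3]
force: [0.2, -0.6, -1.0]
grip_width: 0.0395
grasp_force: 25.0
```

Request:
jog_arm(motion=[[[0, 0, -0.9, 0, 0, 0, 0.8], [0, 0, -0.9, 0, 0, 0, 0.8], [0, 0, -0.9, 0, 0, 0, 0.8], [0, 0, -0.9, 0, 0, 0, 0.8]]])

```text
time_s: 6.55
tool_pos: [0.4486, -0.3365, 0.1356]
tool_rot: [179.9, -0.0, 90.3]
force: [0.3, -0.2, -2.0]
grip_width: 0.0396
grasp_force: 25.0
```

Request:
jog_arm(motion=[[[0.8, 0.63, -0.4, 0, 0, 0, 0.8], [0.8, 0.63, -0.4, 0, 0, 0, 0.8], [0.8, 0.63, -0.4, 0, 0, 0, 0.8], [0.8, 0.63, -0.4, 0, 0, 0, 0.8]]])

```text
time_s: 6.95
tool_pos: [0.5118, -0.2533, 0.1737]
tool_rot: [-179.9, -0.1, 90.6]
force: [-0.2, -0.3, -1.0]
grip_width: 0.0393
grasp_force: 25.0
```

Request:
jog_arm(motion=[[[0.8, 0.63, 0, 0, 0, 0, 0.8], [0.8, 0.63, 0, 0, 0, 0, 0.8], [0.8, 0.63, 0, 0, 0, 0, 0.8], [0.8, 0.63, 0, 0, 0, 0, 0.8]]])

```text
time_s: 7.35
tool_pos: [0.5722, -0.1756, 0.1729]
tool_rot: [-179.8, 0.0, 90.4]
force: [-0.0, -1.2, -1.8]
grip_width: 0.0395
grasp_force: 25.0
```

Request:
jog_arm(motion=[[[0.8, 0.63, 0, 0, 0, -0.012, 0.8], [0.8, 0.63, 0, 0, 0, -0.012, 0.8], [0.8, 0.63, 0, 0, 0, -0.012, 0.8], [0.8, 0.63, 0, 0, 0, -0.012, 0.8], [0.8, 0.63, 0, 0, 0, -0.012, 0.8]]])

```text
time_s: 7.85
tool_pos: [0.6341, -0.0991, 0.1743]
tool_rot: [-179.9, 0.1, 92.2]
force: [-1.3, -0.9, -1.2]
grip_width: 0.0395
grasp_force: 25.0
```

Run:
```python
from h import *
im,d,P=cloud('wrist'); save('w3.png',im); np.savez('pics/w3.npz',im=im,d=d,P=P)
s=env.get_obs();print(s['tool_pos'],s['tool_rot'],s['grip_width'],s['time_s'])
p,Q=now(); q=((P.reshape(-1,3)-p)@Q)
k=(abs(q[:,1])<.03)&(abs(q[:,0])<.04)&(q[:,2]>-.05)&(q[:,2]<.06)
print('held (tool)',k.sum(),np.percentile(q[k],[1,50,99],axis=0).round(4))
plan((p,Q),[([.6372,-.0947,.1],down(92.5))])
```

```text
[ 0.63427655 -0.09910154  0.17467614] [-1.79918016e+02  7.67474924e-02  9.22215563e+01] 0.03937073892650609 7.9
held (tool) 7855 [[-0.0163 -0.0285 -0.0478]
 [ 0.009  -0.0009 -0.0235]
 [ 0.0187  0.0269  0.0409]]
[0.044, 0.032, 0.747] [-0.0005, 0.0004, -0.0015] rows>=1.5 -> [0.637, -0.095, 0.1]
```

View pics/w3.png

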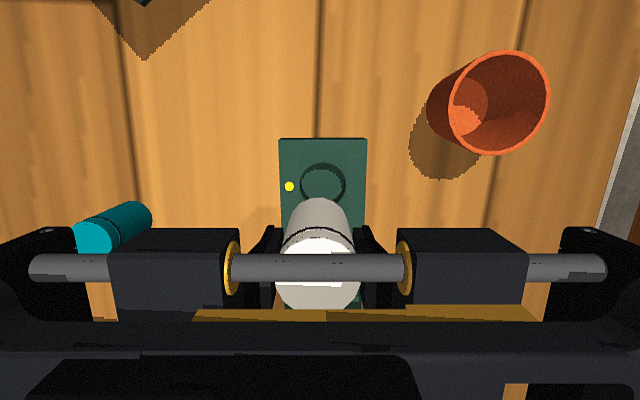

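The pot is held upright (318,280) and the empty one-stud pocket is at (322,183). The teal pot is to the left (110,230). I'll measure the pot's offset in the hand and refit the pocket.

Run:
```python
from h import *
D=np.load('pics/w3.npz');P=D['P'];im=D['im'].astype(int)
print(hole(P,np.array([.6375,-.095])))
p,Q=now(); q=((P-p)@Q); v,u=np.mgrid[0:400,0:640]
w=(im.min(-1)>120)&(abs(u-320)<45)&(v>195)&(v<310)
z=q[...,2][w]; print(np.percentile(z,[1,10,30,50,70,90,99]).round(4))
zt=np.median(z[z<np.percentile(z,40)]); k=w&(q[...,2]<zt+.003)
print('lid z',zt,k.sum(), fitc(q[k][cv2.convexHull(q[k][:,:2].astype(np.float32),returnPoints=False).ravel()][:,:2]), fitc(q[k][cv2.convexHull(q[k][:,:2].astype(np.float32),returnPoints=False).ravel()][:,:2],.0205))
side=w&(q[...,2]>.0)&(q[...,2]<.045); print(fitc(q[side][:,:2],.0205), side.sum(), 'bottom z',q[side][:,2].max())
```

```text
(array([ 0.6375, -0.0957,  0.0224]), np.float64(0.0001), 24)
[-0.0256 -0.0248 -0.0242 -0.0236 -0.0063  0.0222  0.0419]
lid z -0.024500382918312073 2849 (array([-0.0001, -0.0012,  0.0199]), np.float64(0.0108)) (array([ 0.0007, -0.0013]), np.float64(0.0105))
(array([-0.0022, -0.0012]), np.float64(0.0002)) 1177 bottom z 0.04492104451381929
```

Request:
jog_arm(motion=[[[0.044, 0.046, 0.4, 0, 0, -0.002, 0.8], [0.044, 0.046, 0.7, 0, 0, -0.002, 0.8], [0.044, 0.046, 0.85, 0, 0, -0.002, 0.8], [0.044, 0.046, 0.85, 0, 0, -0.002, 0.8], [0.044, 0.046, 0.85, 0, 0, -0.002, 0.8]]])

```text
time_s: 8.4
tool_pos: [0.6406, -0.0922, 0.0912]
tool_rot: [179.9, 0.0, 92.8]
force: [-0.3, 0.5, -0.9]
grip_width: 0.0394
grasp_force: 25.0
```

Request:
jog_arm(motion=[[[0, 0, 0, 0, 0, 0, 0.8], [0, 0, 0, 0, 0, 0, 0.8]]])

```text
time_s: 8.6
tool_pos: [0.6414, -0.0912, 0.0919]
tool_rot: [179.8, 0.0, 92.8]
force: [-0.2, -0.1, -1.3]
grip_width: 0.0396
grasp_force: 25.0
```

Request:
jog_arm(motion=[[[-0.032, -0.029, 0.06, 0, 0, 0.002, 0.8], [-0.032, -0.029, 0.06, 0, 0, 0.002, 0.8], [-0.032, -0.029, 0.06, 0, 0, 0.002, 0.8], [-0.032, -0.029, 0.06, 0, 0, 0.002, 0.8], [-0.032, -0.029, 0.06, 0, 0, 0.002, 0.8]]])

```text
time_s: 9.1
tool_pos: [0.6377, -0.094, 0.0841]
tool_rot: [180.0, -0.0, 92.5]
force: [-0.5, -0.3, -0.5]
grip_width: 0.0394
grasp_force: 25.0
```

Request:
jog_arm(motion=[[[0, 0, 0, 0, 0, 0, 0.8], [0, 0, 0, 0, 0, 0, 0.8], [0, 0, 0, 0, 0, 0, 0.8]]])

```text
time_s: 9.4
tool_pos: [0.6376, -0.0941, 0.0841]
tool_rot: [180.0, -0.0, 92.5]
force: [0.3, 0.4, -1.7]
grip_width: 0.0392
grasp_force: 25.0
```

Request:
jog_arm(motion=[[[-0.004, 0.01, 0.0, 0, 0, 0, 0.8], [-0.004, 0.01, 0.03, 0, 0, 0, 0.8], [-0.004, 0.01, 0.08, 0, 0, 0, 0.8], [-0.004, 0.01, 0.13, 0, 0, 0, 0.8], [-0.004, 0.01, 0.13, 0, 0, 0, 0.8]]])

```text
time_s: 9.9
tool_pos: [0.6378, -0.0943, 0.0698]
tool_rot: [-179.9, -0.0, 92.5]
force: [-0.2, 0.2, -1.3]
grip_width: 0.0395
grasp_force: 25.0
```

Request:
jog_arm(motion=[[[0, 0, 0, 0, 0, 0, 0.8], [0, 0, 0, 0, 0, 0, 0.8]]])

```text
time_s: 10.1
tool_pos: [0.6387, -0.0946, 0.0712]
tool_rot: [180.0, 0.0, 92.5]
force: [-0.1, -0.9, -0.9]
grip_width: 0.0396
grasp_force: 25.0
```

Entered the pocket with no side force (underside ≈ 26 mm, below the rim). Going down to the floor.

Request:
jog_arm(motion=[[[0, 0, 0.04, 0, 0, 0, 0.8], [0, 0, 0.08, 0, 0, 0, 0.8], [0, 0, 0.11, 0, 0, 0, 0.8], [0, 0, 0.14, 0, 0, 0, 0.8], [0, 0, 0.14, 0, 0, 0, 0.8]]])

```text
time_s: 10.6
tool_pos: [0.6382, -0.0944, 0.0564]
tool_rot: [-179.9, -0.0, 92.5]
force: [0.0, -0.1, -1.3]
grip_width: 0.0397
grasp_force: 25.0
```

Request:
jog_arm(motion=[[[0, 0, 0.01, 0, 0, 0, 0.8], [0, 0, 0.02, 0, 0, 0, 0.8], [0, 0, 0.02, 0, 0, 0, 0.8], [0, 0, 0.02, 0, 0, 0, 0.8]]])

```text
time_s: 11.0
tool_pos: [0.6386, -0.0945, 0.0552]
tool_rot: [180.0, -0.0, 92.5]
force: [-1.0, -0.1, -0.7]
grip_width: 0.0391
grasp_force: 25.0
```

Request:
jog_arm(motion=[[[0, 0, 0.01, 0, 0, 0, 0.8], [0, 0, 0.015, 0, 0, 0, 0.8], [0, 0, 0.015, 0, 0, 0, 0.8]]])

```text
time_s: 11.3
tool_pos: [0.6388, -0.0945, 0.055]
tool_rot: [180.0, -0.0, 92.5]
force: [-2.1, 0.9, 7.7]
grip_width: 0.0396
grasp_force: 25.0
```

Request:
jog_arm(motion=[[[0, 0, 0, 0, 0, 0, 0.25], [0, 0, 0, 0, 0, 0, 0.25], [0, 0, 0, 0, 0, 0, 0.25], [0, 0, 0, 0, 0, 0, 0.25], [0, 0, 0, 0, 0, 0, 0.25]]])

```text
time_s: 11.8
tool_pos: [0.6385, -0.0945, 0.0534]
tool_rot: [-180.0, 0.0, 92.5]
force: [-0.5, 0.4, -0.1]
grip_width: 0.0639
grasp_force: 0.0
```

Request:
jog_arm(motion=[[[0, 0, -0.3, 0, 0, 0, 0.2], [0, 0, -0.6, 0, 0, 0, 0.2], [0, 0, -0.9, 0, 0, 0, 0.2], [0, 0, -0.9, 0, 0, 0, 0.2], [0, 0, -0.9, 0, 0, 0, 0.2]]])

```text
time_s: 12.3
tool_pos: [0.6389, -0.0945, 0.1441]
tool_rot: [179.9, -0.0, 92.5]
force: [-0.2, 0.2, -0.2]
grip_width: 0.0694
grasp_force: 0.0
```

Request:
jog_arm(motion=[[[-0.3, -0.9, -0.8, 0, 0, 0, 0], [-0.3, -0.9, -0.8, 0, 0, 0, 0], [-0.3, -0.9, -0.8, 0, 0, 0, 0], [-0.3, -0.9, -0.8, 0, 0, 0, 0], [-0.3, -0.9, -0.8, 0, 0, 0, 0]]])

```text
time_s: 12.8
tool_pos: [0.5499, -0.1275, 0.2225]
tool_rot: [-180.0, -0.1, 92.5]
force: [-0.1, 0.2, -0.8]
grip_width: 0.0862
grasp_force: 0.0
```

Run:
```python
from h import *
im,d,P=cloud('wrist'); save('w4.png',im); np.savez('pics/w4.npz',im=im,d=d,P=P)
print(now()[0],pot(P,(.638,-.0955)),pot(P,(.430,-.146)))
im,d,P=cloud('top');np.savez('pics/top1.npz',im=im,d=d,P=P); print(pot(P,(.638,-.095)),pot(P,(.645,-.254)),pot(P,(.43,-.146)))
```

```text
[ 0.55000291 -0.12704575  0.22189364] (0.6374, -0.0958, 0.0204, 1472, np.float64(0.0797), array([ 0.6359, -0.0948]), (array([ 0.6374, -0.0955]), array([0.0394, 0.0393]))) (0.4292, -0.1469, 0.0205, 1184, np.float64(0.0696), array([ 0.4303, -0.1461]), (array([ 0.4293, -0.1465]), array([0.0399, 0.0389])))
(0.6378, -0.095, 0.0209, 74, np.float64(0.0791), array([ 0.6362, -0.0914]), (array([ 0.6368, -0.091 ]), array([0.04  , 0.0331]))) (0.6453, -0.2548, 0.0205, 57, np.float64(0.0798), array([ 0.6419, -0.2602]), (array([ 0.6424, -0.2619]), array([0.0404, 0.0213]))) (0.0, 0.0, 0.0, 0, np.float64(nan), array([nan, nan]), (array([0., 0.]), array([0., 0.])))
  return _methods._mean(a, axis=axis, dtype=dtype,
  ret = ret.dtype.type(ret / rcount)
h.py:55: RuntimeWarning: Mean of empty slice.
  (x,y),r=cv2.minEnclosingCircle(q[:,:2].astype(np.float32)); return round(x,4),round(y,4),round(r,4),q.shape[0],np.median(q[:,2]).round(4),q[:,:2].mean(0).round(4),rect(q[:,:2])[:2]
  ret = um.true_divide(
```

Request:
jog_arm(motion=[[[-0.07, -0.61, 0.3, 0, 0, 0, 0], [-0.07, -0.61, 0.3, 0, 0, 0, 0], [-0.07, -0.61, 0.3, 0, 0, 0, 0], [-0.07, -0.61, 0.3, 0, 0, 0, 0]]])

```text
time_s: 13.3
tool_pos: [0.4902, -0.1372, 0.1931]
tool_rot: [-180.0, 0.0, 92.6]
force: [-0.4, 0.0, 1.2]
grip_width: 0.0871
grasp_force: 0.0
```

Request:
jog_arm(motion=[[[-0.07, -0.61, 0.3, 0, 0, 0, 0], [-0.07, -0.61, 0.3, 0, 0, 0, 0], [-0.07, -0.61, 0.3, 0, 0, 0, 0], [-0.07, -0.61, 0.3, 0, 0, 0, 0], [-0.07, -0.61, 0.3, 0, 0, 0, 0]]])

```text
time_s: 13.8
tool_pos: [0.431, -0.1475, 0.1647]
tool_rot: [179.9, 0.1, 92.6]
force: [-0.0, 0.7, -0.4]
grip_width: 0.0868
grasp_force: 0.0
```

Request:
jog_arm(motion=[[[0, 0, 0.2, 0, 0, 0, 0], [0, 0, 0.2, 0, 0, 0, 0], [0, 0, 0.2, 0, 0, 0, 0], [0, 0, 0.2, 0, 0, 0, 0], [0, 0, 0.2, 0, 0, 0, 0]]])

```text
time_s: 14.3
tool_pos: [0.4294, -0.1477, 0.1443]
tool_rot: [179.9, 0.0, 92.5]
force: [-0.5, -0.4, -0.2]
grip_width: 0.0868
grasp_force: 0.0
```

Run:
```python
from h import *
im,d,P=cloud('wrist'); save('w5.png',im)
print(now()[0],env.get_obs()['tool_rot'],pot(P,(.430,-.146)))
plan(now(),[([*pot(P,(.430,-.146))[:2],.047],down(92.5))])
```

```text
[ 0.42927106 -0.14772319  0.14420707] [1.79931877e+02 3.02995102e-03 9.24967611e+01] (0.4291, -0.1471, 0.0203, 2053, np.float64(0.0697), array([ 0.4291, -0.1459]), (array([ 0.429 , -0.1468]), array([0.0396, 0.0393])))
[0.003, -0.001, 0.486] [0.0002, 0.0, -0.0] rows>=1.0 -> [0.429, -0.147, 0.096]
[0.003, -0.001, 0.486] [0.0002, 0.0, -0.0] rows>=1.0 -> [0.429, -0.147, 0.047]
```

Request:
jog_arm(motion=[[[0.006, 0, 0.4, 0, 0, 0, 0], [0.006, 0, 0.7, 0, 0, 0, 0], [0.006, 0, 0.97, 0, 0, 0, 0], [0.006, 0, 0.97, 0, 0, 0, 0], [0.006, 0, 0.97, 0, 0, 0, 0]]])

```text
time_s: 14.85
tool_pos: [0.4289, -0.1473, 0.0471]
tool_rot: [-180.0, 0.0, 92.5]
force: [1.5, -0.8, 0.7]
grip_width: 0.087
grasp_force: 0.0
```

Request:
jog_arm(motion=[[[0, 0, 0, 0, 0, 0, 0.6], [0, 0, 0, 0, 0, 0, 0.6], [0, 0, 0, 0, 0, 0, 0.6], [0, 0, 0, 0, 0, 0, 0.6], [0, 0, 0, 0, 0, 0, 0.6]]])

```text
time_s: 15.35
tool_pos: [0.4289, -0.147, 0.0469]
tool_rot: [180.0, -0.0, 92.5]
force: [0.5, 0.4, 0.2]
grip_width: 0.0548
grasp_force: 0.0
```

Request:
jog_arm(motion=[[[0, 0, 0, 0, 0, 0, 0.8], [0, 0, 0, 0, 0, 0, 0.8], [0, 0, 0, 0, 0, 0, 0.8], [0, 0, 0, 0, 0, 0, 0.8]]])

```text
time_s: 15.75
tool_pos: [0.4289, -0.1471, 0.0466]
tool_rot: [180.0, 0.0, 92.5]
force: [0.3, 1.3, 0.1]
grip_width: 0.0393
grasp_force: 24.9
```

Request:
jog_arm(motion=[[[0, 0, -0.9, 0, 0, 0, 0.8], [0, 0, -0.9, 0, 0, 0, 0.8], [0, 0, -0.9, 0, 0, 0, 0.8], [0, 0, -0.9, 0, 0, 0, 0.8]]])

```text
time_s: 16.15
tool_pos: [0.429, -0.1469, 0.1369]
tool_rot: [179.9, -0.0, 92.5]
force: [0.3, 1.5, -0.9]
grip_width: 0.0397
grasp_force: 24.9
```

Request:
jog_arm(motion=[[[-0.126, 0.706, -0.4, 0, 0, 0, 0.8], [-0.126, 0.706, -0.4, 0, 0, 0, 0.8], [-0.126, 0.706, -0.4, 0, 0, 0, 0.8], [-0.126, 0.706, -0.4, 0, 0, 0, 0.8]]])

```text
time_s: 16.55
tool_pos: [0.4986, -0.1566, 0.1746]
tool_rot: [-179.8, 0.0, 92.5]
force: [0.5, -0.7, -2.0]
grip_width: 0.0394
grasp_force: 24.9
```

Request:
jog_arm(motion=[[[-0.126, 0.706, 0, 0, 0, 0, 0.8], [-0.126, 0.706, 0, 0, 0, 0, 0.8], [-0.126, 0.706, 0, 0, 0, 0, 0.8], [-0.126, 0.706, 0, 0, 0, 0, 0.8]]])

```text
time_s: 16.95
tool_pos: [0.5688, -0.1663, 0.1747]
tool_rot: [-179.7, -0.0, 92.4]
force: [-0.9, -0.2, -1.8]
grip_width: 0.0396
grasp_force: 24.9
```

Request:
jog_arm(motion=[[[-0.126, 0.706, 0, 0, 0, 0, 0.8], [-0.126, 0.706, 0, 0, 0, 0, 0.8], [-0.126, 0.706, 0, 0, 0, 0, 0.8], [-0.126, 0.706, 0, 0, 0, 0, 0.8], [-0.126, 0.706, 0, 0, 0, 0, 0.8]]])

```text
time_s: 17.45
tool_pos: [0.6401, -0.1761, 0.1766]
tool_rot: [-179.9, -0.1, 92.4]
force: [0.0, -0.8, -0.2]
grip_width: 0.0397
grasp_force: 24.9
```

Request:
jog_arm(motion=[[[0, 0, 0, 0, 0, 0, 0.8], [0, 0, 0, 0, 0, 0, 0.8], [0, 0, 0, 0, 0, 0, 0.8], [0, 0, 0, 0, 0, 0, 0.8]]])

```text
time_s: 17.85
tool_pos: [0.6418, -0.1755, 0.1767]
tool_rot: [180.0, -0.0, 92.5]
force: [-0.8, -0.6, -1.8]
grip_width: 0.0392
grasp_force: 24.9
```

Run:
```python
from h import *
im,d,P=cloud('wrist'); save('w6.png',im); np.savez('pics/w6.npz',im=im,d=d,P=P)
s=env.get_obs();print(s['tool_pos'],s['tool_rot'],s['grip_width'],s['time_s'])
print(hole(P,np.array([.641,-.1756])))
p,Q=now(); q=((P-p)@Q); v,u=np.mgrid[0:400,0:640]; c=im.astype(int)
w=(c[...,2]>c[...,0]+30)&(abs(u-320)<45)&(v>195)&(v<310)
side=w&(q[...,2]>.0)&(q[...,2]<.045); print(fitc(q[side][:,:2],.0205), side.sum(), 'bottom z',q[side][:,2].max())
```

```text
[ 0.64185769 -0.17556604  0.17666373] [ 1.79988611e+02 -8.52982942e-03  9.24952210e+01] 0.03922861020003238 17.9
(array([ 0.641 , -0.1755,  0.0224]), np.float64(0.0001), 22)
(array([-0.0009, -0.001 ]), np.float64(0.0002)) 1241 bottom z 0.0448449664385814
```

Request:
jog_arm(motion=[[[0, 0.002, 0.4, 0, 0, 0, 0.8], [0, 0.002, 0.7, 0, 0, 0, 0.8], [0, 0.002, 0.85, 0, 0, 0, 0.8], [0, 0.002, 0.85, 0, 0, 0, 0.8], [0, 0.002, 0.85, 0, 0, 0, 0.8]]])

```text
time_s: 18.4
tool_pos: [0.6428, -0.176, 0.0926]
tool_rot: [179.9, 0.0, 92.5]
force: [0.1, -0.7, -0.7]
grip_width: 0.0395
grasp_force: 24.9
```

Request:
jog_arm(motion=[[[0, 0, 0, 0, 0, 0, 0.8], [0, 0, 0, 0, 0, 0, 0.8], [0, 0, 0, 0, 0, 0, 0.8]]])

```text
time_s: 18.7
tool_pos: [0.6428, -0.1758, 0.0928]
tool_rot: [179.9, 0.0, 92.5]
force: [-0.1, -0.0, -0.8]
grip_width: 0.0397
grasp_force: 24.9
```

Within 1 mm; small correction and down.

Request:
jog_arm(motion=[[[0.002, -0.007, 0.05, 0, 0, 0, 0.8], [0.002, -0.007, 0.1, 0, 0, 0, 0.8], [0.002, -0.007, 0.15, 0, 0, 0, 0.8], [0.002, -0.007, 0.2, 0, 0, 0, 0.8], [0.002, -0.007, 0.2, 0, 0, 0, 0.8]]])

```text
time_s: 19.2
tool_pos: [0.6407, -0.1752, 0.0703]
tool_rot: [-179.9, -0.0, 92.5]
force: [-0.7, -0.6, -1.4]
grip_width: 0.0391
grasp_force: 24.9
```

Request:
jog_arm(motion=[[[0, 0, 0.04, 0, 0, 0, 0.8], [0, 0, 0.08, 0, 0, 0, 0.8], [0, 0, 0.12, 0, 0, 0, 0.8], [0, 0, 0.12, 0, 0, 0, 0.8], [0, 0, 0.12, 0, 0, 0, 0.8]]])

```text
time_s: 19.7
tool_pos: [0.6414, -0.1755, 0.0594]
tool_rot: [-180.0, -0.0, 92.5]
force: [0.3, -0.5, -1.1]
grip_width: 0.0392
grasp_force: 24.9
```

Request:
jog_arm(motion=[[[0, 0.002, 0.015, 0, 0, 0, 0.8], [0, 0.002, 0.03, 0, 0, 0, 0.8], [0, 0.002, 0.03, 0, 0, 0, 0.8], [0, 0.002, 0.03, 0, 0, 0, 0.8], [0, 0.002, 0.03, 0, 0, 0, 0.8]]])

```text
time_s: 20.2
tool_pos: [0.6418, -0.1755, 0.0568]
tool_rot: [180.0, 0.0, 92.5]
force: [0.1, -0.3, -0.0]
grip_width: 0.0393
grasp_force: 24.9
```

Request:
jog_arm(motion=[[[0, 0, 0.008, 0, 0, 0, 0.8], [0, 0, 0.012, 0, 0, 0, 0.8], [0, 0, 0.012, 0, 0, 0, 0.8]]])

```text
time_s: 20.5
tool_pos: [0.6419, -0.1755, 0.0566]
tool_rot: [180.0, -0.0, 92.5]
force: [-2.3, 0.8, 6.6]
grip_width: 0.0396
grasp_force: 25.0
```

Request:
jog_arm(motion=[[[0, 0, 0, 0, 0, 0, 0.25], [0, 0, 0, 0, 0, 0, 0.25], [0, 0, 0, 0, 0, 0, 0.25], [0, 0, 0, 0, 0, 0, 0.25], [0, 0, 0, 0, 0, 0, 0.25]]])

```text
time_s: 21.0
tool_pos: [0.6415, -0.1754, 0.0551]
tool_rot: [-180.0, -0.0, 92.5]
force: [0.6, -0.6, -0.9]
grip_width: 0.0637
grasp_force: 0.0
```

Request:
jog_arm(motion=[[[0, 0, -0.3, 0, 0, 0, 0.2], [0, 0, -0.6, 0, 0, 0, 0.2], [0, 0, -0.9, 0, 0, 0, 0.2], [0, 0, -0.9, 0, 0, 0, 0.2], [0, 0, -0.9, 0, 0, 0, 0.2]]])

```text
time_s: 21.5
tool_pos: [0.642, -0.1755, 0.146]
tool_rot: [179.9, 0.0, 92.5]
force: [0.4, -0.2, 0.0]
grip_width: 0.0695
grasp_force: 0.0
```

Request:
jog_arm(motion=[[[0.3, -0.8, -0.9, 0, 0, 0, 0.2], [0.3, -0.8, -0.9, 0, 0, 0, 0.2], [0.3, -0.8, -0.9, 0, 0, 0, 0.2], [0.3, -0.8, -0.9, 0, 0, 0, 0.2], [0.3, -0.8, -0.9, 0, 0, 0, 0.2]]])

```text
time_s: 22.0
tool_pos: [0.5603, -0.1483, 0.2344]
tool_rot: [-180.0, -0.1, 92.5]
force: [-0.3, -0.1, 0.1]
grip_width: 0.0695
grasp_force: 0.0
```

Run:
```python
from h import *
im,d,P=cloud('wrist'); save('w7.png',im); np.savez('pics/w7.npz',im=im,d=d,P=P)
print(now()[0],env.get_obs()['qpos'].round(1),env.get_obs()['tool_rot'],pot(P,(.641,-.1755)),pot(P,(.6375,-.0955)))
# box from scene/top
for n in('scene','top'):
    D=np.load('pics/%s0.npz'%n)['P']; dz=dict(scene=.002,top=0.)[n]
    u=np.radians(39.1); c=np.array([.5405,.213]); ex=np.array([np.cos(u),np.sin(u)]); ey=np.array([-ex[1],ex[0]])
    q=D.reshape(-1,3); X=(q[:,:2]-c)@ex; Y=(q[:,:2]-c)@ey; z=q[:,2]-dz
    k=(z>.094)&(z<.106)&(abs(X)<.16)&(abs(Y)<.075); print(n,'cover ext',np.percentile(X[k],[.3,99.7]),np.percentile(Y[k],[.3,99.7]))
    for lo,hi in((.047,.062),(.02,.047)):
        k=(z>lo)&(z<hi)&(X>-.015)&(X<.11)&(abs(Y)<.055)
        for a in range(-15,110,15):
            b=k&(X*1000>=a)&(X*1000<a+15)
            if b.sum()>2: print(lo,a,b.sum(),'Y',Y[b].min().round(4),Y[b].max().round(4),'mid',((Y[b].min()+Y[b].max())/2).round(4),'z',np.median(z[b]).round(4))
```

```text
[ 0.56022374 -0.14837773  0.23382909] [-26.4  12.   44.6  95.1  -8.6  76.6  22.1] [-1.79901664e+02 -2.03188718e-02  9.25307975e+01] (0.6403, -0.1751, 0.0205, 1128, np.float64(0.0796), array([ 0.6393, -0.1719]), (array([ 0.6405, -0.1732]), array([0.0399, 0.0362]))) (0.6374, -0.0958, 0.0203, 1412, np.float64(0.0796), array([ 0.6362, -0.0953]), (array([ 0.6372, -0.0955]), array([0.0398, 0.0395])))
scene cover ext [-0.15341308  0.15427935] [-0.06875031  0.06706443]
0.047 -15 53 Y -0.0448 0.0209 mid -0.012 z 0.0505
0.047 0 31 Y -0.0128 0.0171 mid 0.0021 z 0.0533
0.047 15 33 Y -0.0098 0.0102 mid 0.0002 z 0.0551
0.047 30 36 Y -0.0097 0.0101 mid 0.0002 z 0.0544
0.047 45 31 Y -0.0102 0.0093 mid -0.0005 z 0.0547
0.047 60 32 Y -0.0104 0.0089 mid -0.0007 z 0.0547
0.02 -15 215 Y -0.055 0.0545 mid -0.0003 z 0.0333
top cover ext [-0.15336037  0.15233027] [-0.06695451  0.06873579]
0.047 -15 21 Y -0.0119 0.0188 mid 0.0034 z 0.052
0.047 0 23 Y -0.0113 0.0149 mid 0.0018 z 0.0534
0.047 15 22 Y -0.0066 0.0119 mid 0.0026 z 0.0536
0.047 30 19 Y -0.0073 0.0117 mid 0.0022 z 0.0573
0.047 45 22 Y -0.0084 0.0108 mid 0.0012 z 0.0538
0.047 60 23 Y -0.0472 0.0104 mid -0.0184 z 0.0551
0.047 75 31 Y -0.0464 0.0424 mid -0.002 z 0.0538
0.047 90 19 Y -0.0098 0.0091 mid -0.0003 z 0.0538
0.047 105 5 Y -0.0085 0.0049 mid -0.0018 z 0.0523
0.02 0 4 Y 0.0088 0.0459 mid 0.0274 z 0.0431
0.02 60 10 Y -0.044 0.0489 mid 0.0025 z 0.0289
0.02 75 71 Y -0.055 0.0548 mid -0.0001 z 0.0405
```

Run:
```python
from h import *
plan(now(),[([.5715,.238,.25],down(38))],.098)
```

```text
[0.964, 0.071, -0.04] [-0.0001, 0.0, 0.0757] rows>=1.9 -> [0.563, -0.052, 0.238]
[0.953, -0.158, -0.04] [-0.0001, 0.0, 0.0757] rows>=1.9 -> [0.566, 0.045, 0.242]
[0.889, -0.379, -0.04] [-0.0001, 0.0, 0.0757] rows>=1.9 -> [0.569, 0.141, 0.246]
[0.775, -0.577, -0.04] [-0.0001, 0.0, 0.0757] rows>=1.9 -> [0.572, 0.238, 0.25]
```

Request:
jog_arm(motion=[[[0.965, 0.07, -0.04, 0, 0, 0.076, 0.45], [0.965, 0.07, -0.04, 0, 0, 0.076, 0.45], [0.965, 0.07, -0.04, 0, 0, 0.076, 0.45], [0.965, 0.07, -0.04, 0, 0, 0.076, 0.45]]])

```text
time_s: 22.45
tool_pos: [0.5632, -0.0499, 0.2374]
tool_rot: [-179.8, 0.1, 79.1]
force: [0.0, -0.8, -0.4]
grip_width: 0.0499
grasp_force: 0.0
```

Request:
jog_arm(motion=[[[0.95, -0.16, -0.04, 0, 0, 0.076, 0.45], [0.95, -0.16, -0.04, 0, 0, 0.076, 0.45], [0.95, -0.16, -0.04, 0, 0, 0.076, 0.45], [0.95, -0.16, -0.04, 0, 0, 0.076, 0.45]]])

```text
time_s: 22.85
tool_pos: [0.5659, 0.044, 0.2421]
tool_rot: [-180.0, 0.1, 65.3]
force: [0.3, -0.5, -0.1]
grip_width: 0.0478
grasp_force: 0.0
```

Request:
jog_arm(motion=[[[0.89, -0.38, -0.04, 0, 0, 0.076, 0.45], [0.89, -0.38, -0.04, 0, 0, 0.076, 0.45], [0.89, -0.38, -0.04, 0, 0, 0.076, 0.45], [0.89, -0.38, -0.04, 0, 0, 0.076, 0.45]]])

```text
time_s: 23.25
tool_pos: [0.5692, 0.1393, 0.2465]
tool_rot: [179.9, 0.1, 51.5]
force: [0.8, 0.0, 0.0]
grip_width: 0.0482
grasp_force: 0.0
```

Request:
jog_arm(motion=[[[0.775, -0.575, -0.04, 0, 0, 0.076, 0.45], [0.775, -0.575, -0.04, 0, 0, 0.076, 0.45], [0.775, -0.575, -0.04, 0, 0, 0.076, 0.45], [0.775, -0.575, -0.04, 0, 0, 0.076, 0.45], [0.775, -0.575, -0.04, 0, 0, 0.076, 0.45]]])

```text
time_s: 23.75
tool_pos: [0.5733, 0.2331, 0.2513]
tool_rot: [179.9, 0.1, 37.5]
force: [-0.6, -0.0, 0.1]
grip_width: 0.0475
grasp_force: 0.0
```

Request:
jog_arm(motion=[[[0, 0, 0, 0, 0, 0, 0.45], [0, 0, 0, 0, 0, 0, 0.45], [0, 0, 0, 0, 0, 0, 0.45]]])

```text
time_s: 24.05
tool_pos: [0.5724, 0.2361, 0.2516]
tool_rot: [-180.0, -0.0, 37.7]
force: [0.7, -0.5, 0.9]
grip_width: 0.0477
grasp_force: 0.0
```

Run:
```python
from h import *
im,d,P=cloud('wrist'); save('w8.png',im); np.savez('pics/w8.npz',im=im,d=d,P=P)
s=env.get_obs();print(s['tool_pos'],s['tool_rot'],s['qpos'].round(1),s['time_s'])
```

```text
[0.57233159 0.23653608 0.25155289] [-1.79991697e+02 -1.98014274e-02  3.77220987e+01] [-55.4  16.2  37.6  87.8 -10.   79.4 -69.4] 24.1
```

View pics/w8.png

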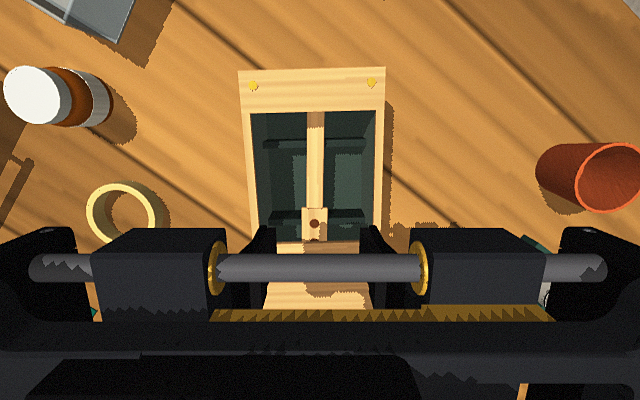

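The wrist view looks into the mouth. The lip edge is at row 110, the near cover edge at row 242, and the handle runs at columns 307–325. The blade shoulder is at (314,207), and the fingers at (262,240) and (375,240) straddle it. Now the paddle pose in box coordinates.

Run:
```python
from h import *
P=np.load('pics/w8.npz')['P']; q=P.reshape(-1,3)
v,u=np.mgrid[0:400,0:640]; V=v.ravel();U=u.ravel()
k=(q[:,2]>.094)&(q[:,2]<.106)&(V<225)&(U>225)&(U<400)
print('cover front', rect(q[k][:,:2]), np.median(q[k,2]))
a=np.radians(39.1); ex=np.array([np.cos(a),np.sin(a)]); ey=np.array([-ex[1],ex[0]]); c=np.array([.5405,.213])
X=(q[:,:2]-c)@ex; Y=(q[:,:2]-c)@ey; z=q[:,2]
# cover edges rows: far edge and lip edge along X, sides Y
m=k; print('X max',np.percentile(X[m],99.7),'Y',np.percentile(Y[m],[.5,99.5]))
l=m&(abs(Y)<.04); print('lip X',np.percentile(X[l],[1,99]))
b=(z>.094)&(z<.106)&(abs(Y)<.05)&(X<.0)&(X>-.06)&(U>270)&(U<365); print('near edge X',X[b].max() if b.any() else None)
k=(z>.0465)&(z<.06)&(V>112)&(V<245)&(abs(Y)<.03)
for lo in range(-20,115,5):
    s=k&(X*1000>=lo)&(X*1000<lo+5)
    if s.sum()>5: print(lo,s.sum(),(Y[s].min()*1e3).round(1),(Y[s].max()*1e3).round(1),'w',(np.ptp(Y[s])*1e3).round(1),'z',np.median(z[s]).round(4))
h=k&(X>.02)&(X<.105)&(abs(Y)<.02); fit=np.polyfit(X[h],Y[h],1); print('handle slope deg',np.degrees(np.arctan(fit[0])),'Y0',fit[1])
```

```text
cover front (array([0.5972, 0.2606]), array([0.1546, 0.1365]), 39.08) 0.09977537820584756
X max 0.15113471759365582 Y [-0.06657659  0.06889905]
lip X [0.11352422 0.15079499]
near edge X -0.021006841983616343
-20 106 -29.5 19.7 w 49.2 z 0.0506
-15 108 -28.3 19.5 w 47.8 z 0.0507
-10 101 -12.3 19.3 w 31.6 z 0.0507
-5 111 -12.4 19.1 w 31.5 z 0.0508
0 82 -12.5 18.9 w 31.3 z 0.0512
5 68 -6.5 12.5 w 19.1 z 0.0546
10 68 -6.6 12.4 w 19.0 z 0.0548
15 67 -6.8 12.2 w 19.0 z 0.0546
20 69 -6.8 12.1 w 18.9 z 0.0549
25 66 -7.0 11.8 w 18.8 z 0.0547
30 74 -7.1 11.7 w 18.7 z 0.0547
35 78 -8.3 11.6 w 19.9 z 0.0546
40 73 -8.4 11.3 w 19.8 z 0.0547
45 76 -8.5 11.2 w 19.7 z 0.0546
50 81 -8.6 11.1 w 19.7 z 0.0547
55 76 -8.7 10.9 w 19.6 z 0.0547
60 75 -8.8 10.7 w 19.5 z 0.0546
65 86 -8.9 10.5 w 19.4 z 0.0548
70 72 -9.0 10.4 w 19.4 z 0.0546
75 91 -28.7 10.2 w 38.9 z 0.0547
80 75 -9.2 27.4 w 36.6 z 0.0547
85 87 -9.3 9.8 w 19.1 z 0.0547
90 81 -9.4 9.7 w 19.1 z 0.0547
95 79 -9.5 9.6 w 19.1 z 0.0547
100 89 -10.7 8.1 w 18.9 z 0.0546
105 82 -10.8 8.0 w 18.8 z 0.0547
110 44 -10.9 7.9 w 18.8 z 0.0546
handle slope deg -2.2921268731563966 Y0 0.0034357168008522948
```

Request:
jog_arm(motion=[[[0.104, -0.035, 0.9, 0, 0, 0.005, 0.45], [0.104, -0.035, 0.9, 0, 0, 0.005, 0.45], [0.104, -0.035, 0.9, 0, 0, 0.005, 0.45], [0.104, -0.035, 0.9, 0, 0, 0.005, 0.45], [0.104, -0.035, 0.9, 0, 0, 0.005, 0.45]]])

```text
time_s: 24.6
tool_pos: [0.5799, 0.2464, 0.1641]
tool_rot: [179.9, -0.2, 36.8]
force: [0.3, 0.2, 0.2]
grip_width: 0.0479
grasp_force: 0.0
```

Request:
jog_arm(motion=[[[0, 0, 0, 0, 0, 0, 0.45], [0, 0, 0, 0, 0, 0, 0.45], [0, 0, 0, 0, 0, 0, 0.45], [0, 0, 0, 0, 0, 0, 0.45]]])

```text
time_s: 25.0
tool_pos: [0.5784, 0.2464, 0.1619]
tool_rot: [-180.0, -0.0, 36.9]
force: [0.2, 0.4, 0.0]
grip_width: 0.0478
grasp_force: 0.0
```

Request:
jog_arm(motion=[[[0, 0.006, 0.4, 0, 0, 0, 0.45], [0, 0.006, 0.8, 0, 0, 0, 0.45], [0, 0.006, 0.8, 0, 0, 0, 0.45], [0, 0.006, 0.8, 0, 0, 0, 0.45], [0, 0.006, 0.8, 0, 0, 0, 0.45]]])

```text
time_s: 25.5
tool_pos: [0.5803, 0.2463, 0.0838]
tool_rot: [180.0, -0.2, 36.9]
force: [0.2, 0.0, -0.0]
grip_width: 0.0475
grasp_force: 0.0
```

Request:
jog_arm(motion=[[[0, 0, 0.1, 0, 0, 0, 0.45], [0, 0, 0.2, 0, 0, 0, 0.45], [0, 0, 0.27, 0, 0, 0, 0.45], [0, 0, 0.27, 0, 0, 0, 0.45], [0, 0, 0.27, 0, 0, 0, 0.45]]])

```text
time_s: 26.0
tool_pos: [0.5785, 0.2458, 0.0541]
tool_rot: [180.0, 0.0, 36.9]
force: [-0.1, -0.4, -0.4]
grip_width: 0.0478
grasp_force: 0.0
```

Request:
jog_arm(motion=[[[0, 0, 0, 0, 0, 0, 0.45], [0, 0, 0, 0, 0, 0, 0.45], [0, 0, 0, 0, 0, 0, 0.45]]])

```text
time_s: 26.3
tool_pos: [0.5789, 0.246, 0.0547]
tool_rot: [180.0, -0.0, 36.9]
force: [0.4, 0.6, 0.4]
grip_width: 0.0481
grasp_force: 0.0
```

Request:
jog_arm(motion=[[[0, 0, 0.025, 0, 0, 0, 0.45], [0, 0, 0.025, 0, 0, 0, 0.45], [0, 0, 0.025, 0, 0, 0, 0.45]]])

```text
time_s: 26.6
tool_pos: [0.5785, 0.2459, 0.0518]
tool_rot: [-180.0, 0.0, 36.9]
force: [-0.0, -1.0, -0.3]
grip_width: 0.0481
grasp_force: 0.0
```

Request:
jog_arm(motion=[[[0, 0, 0, 0, 0, 0, 0.7], [0, 0, 0, 0, 0, 0, 0.95], [0, 0, 0, 0, 0, 0, 0.95], [0, 0, 0, 0, 0, 0, 0.95], [0, 0, 0, 0, 0, 0, 0.95]]], grip_force=35)

```text
time_s: 27.1
tool_pos: [0.5787, 0.2459, 0.0519]
tool_rot: [180.0, -0.0, 36.9]
force: [0.8, -0.3, 0.9]
grip_width: 0.0195
grasp_force: 35.0
```

Request:
jog_arm(motion=[[[0, 0, 0, 0, 0, 0, 0.95], [0, 0, 0, 0, 0, 0, 0.95], [0, 0, 0, 0, 0, 0, 0.95]]])

```text
time_s: 27.4
tool_pos: [0.5787, 0.2459, 0.0519]
tool_rot: [180.0, -0.0, 36.9]
force: [-0.2, -0.7, 0.2]
grip_width: 0.0197
grasp_force: 35.0
```

Request:
jog_arm(motion=[[[0, 0, -0.05, 0, 0, 0, 0.95], [0, 0, -0.1, 0, 0, 0, 0.95], [0, 0, -0.15, 0, 0, 0, 0.95], [0, 0, -0.15, 0, 0, 0, 0.95]]])

```text
time_s: 27.8
tool_pos: [0.5794, 0.2462, 0.0681]
tool_rot: [180.0, -0.1, 36.9]
force: [0.8, -0.6, 0.1]
grip_width: 0.0195
grasp_force: 35.0
```

Request:
jog_arm(motion=[[[-0.1, 0, 0, 0, 0, 0, 0.95], [-0.2, 0, 0, 0, 0, 0, 0.95], [-0.3, 0, 0, 0, 0, 0, 0.95], [-0.32, 0, 0, 0, 0, 0, 0.95], [-0.32, 0, 0, 0, 0, 0, 0.95]]])

```text
time_s: 28.3
tool_pos: [0.5526, 0.2264, 0.067]
tool_rot: [-180.0, -0.0, 36.8]
force: [0.4, 0.7, -1.1]
grip_width: 0.0195
grasp_force: 35.0
```

Request:
jog_arm(motion=[[[0, 0, 0, 0, 0, 0, 0.95], [0, 0, 0, 0, 0, 0, 0.95], [0, 0, 0, 0, 0, 0, 0.95], [0, 0, 0, 0, 0, 0, 0.95]]])

```text
time_s: 28.7
tool_pos: [0.5532, 0.2268, 0.0668]
tool_rot: [180.0, 0.0, 36.9]
force: [0.9, -1.0, -0.7]
grip_width: 0.0195
grasp_force: 35.0
```

Run:
```python
from h import *
im,d,P=cloud('wrist'); save('w9.png',im); np.savez('pics/w9.npz',im=im,d=d,P=P)
s=env.get_obs();print(s['tool_pos'],s['tool_rot'],s['qpos'].round(1),s['force'].round(1),s['grip_width'])
p,Q=now(); q=(P-p)@Q; v,u=np.mgrid[0:400,0:640]
k=(abs(q[...,1])<.011)&(abs(q[...,2])<.03)&(q[...,0]>.02)&(q[...,0]<.1)
print(k.sum(),'handle ext tool x',q[k][:,0].max(),'slope',np.degrees(np.arctan(np.polyfit(q[k][:,0],q[k][:,2],1)[0])), np.polyfit(q[k][:,0],q[k][:,2],1))
# path: rotate about point (crossing) at box X=-17 true
X=lambda w:((w[:2]-np.array([.5393,.2121]))@[np.cos(np.radians(39.1)),np.sin(np.radians(39.1))])
print('grip X true',X(p))
```

```text
[0.55315687 0.22676787 0.06682035] [ 1.79994497e+02 -2.74192042e-03  3.68743143e+01] [-54.   22.8  35.3 102.6 -15.1  59.3 -66.1] [-0.3 -0.4 -0.2] 0.019494207924718822
5530 handle ext tool x 0.09559364961425429 slope -3.8195474686363617 [-0.06676261  0.00025758]
grip X true 0.020004241540258514
```

Request:
jog_arm(motion=[[[0, 0, -0.07, 0, 0, 0, 0.95], [-0.003, 0, -0.102, 0, 0.028, 0, 0.95], [-0.009, 0, -0.134, 0, 0.056, 0, 0.95], [-0.018, 0, -0.165, 0, 0.083, 0, 0.95], [-0.018, 0, -0.165, 0, 0.083, 0, 0.95]]])

```text
time_s: 29.25
tool_pos: [0.5497, 0.2238, 0.0833]
tool_rot: [-179.9, -14.9, 36.7]
force: [-0.1, -0.8, -0.6]
grip_width: 0.0196
grasp_force: 35.0
```

Request:
jog_arm(motion=[[[0, 0, 0, 0, 0, 0, 0.95], [0, 0, 0, 0, 0, 0, 0.95], [0, 0, 0, 0, 0, 0, 0.95]]])

```text
time_s: 29.55
tool_pos: [0.5525, 0.2263, 0.0836]
tool_rot: [179.9, -14.9, 36.9]
force: [0.3, -0.2, -1.3]
grip_width: 0.0193
grasp_force: 35.0
```

```bash
cat >> h.py <<'E'
def pad(rel=25):
    """paddle ends in true box coords (X,Y,z mm) assuming tcp is 2 mm above mid thickness at paddle x=25"""
    p,Q=now(); a=np.radians(39.1); B=np.array([[np.cos(a),np.sin(a)],[-np.sin(a),np.cos(a)]])
    o=[]
    for x in(85,0,-135):
        w=p+Q@np.array([x/1e3,0,.002]); o.append(np.r_[B@(w[:2]-[.5393,.2121]),w[2]]*1e3)
    h,g,t=np.round(o,1); s=(-17-t[0])/(h[0]-t[0]); tl=np.degrees(np.arctan2(h[2]-t[2],h[0]-t[0]))
    L=(115-t[0])/(h[0]-t[0])
    print('handle',h,'grip',g,'tail',t,'tilt',tl.round(1),'z at X-17',(t[2]+s*(h[2]-t[2])).round(1) if 0<s<1 else 'clear','z at lip',(t[2]+L*(h[2]-t[2])).round(1) if 0<L<1 else 'clear')
    c=[(p+Q@np.array([sx*.0375,sy*.095,-.056]))[2] for sx in(-1,1) for sy in(-1,1)]; print('body low z',np.round(c,3).min(),'tool',p.round(4),'rpy',np.round(env.get_obs()['tool_rot'],1),'q',env.get_obs()['qpos'].round(0),'F',env.get_obs()['force'].round(1))
E
python3 -c "
from h import *
pad()"
```

```text
handle [101.8  -0.4 103.6] grip [19.7  2.7 81.7] tail [-110.7    7.6   46.9] tilt 14.9 z at X-17 71.9 z at lip clear
body low z 0.128 tool [0.5525 0.2263 0.0836] rpy [179.9 -14.9  36.9] q [-55.  11.  36. 115. -16.  43. -64.] F [ 0.3 -0.2 -1.3]
```

Request:
jog_arm(motion=[[[-0.003, 0, -0.032, 0, 0.028, 0, 0.95], [-0.009, 0, -0.064, 0, 0.056, 0, 0.95], [-0.018, 0, -0.095, 0, 0.083, 0, 0.95], [-0.018, 0, -0.095, 0, 0.083, 0, 0.95]]])

```text
time_s: 29.95
tool_pos: [0.5461, 0.2217, 0.0903]
tool_rot: [-179.9, -29.7, 36.7]
force: [-0.8, -0.4, -1.0]
grip_width: 0.0196
grasp_force: 35.0
```

Request:
jog_arm(motion=[[[0, 0, 0, 0, 0, 0, 0.95], [0, 0, 0, 0, 0, 0, 0.95], [0, 0, 0, 0, 0, 0, 0.95]]])

```text
time_s: 30.25
tool_pos: [0.5494, 0.2239, 0.0927]
tool_rot: [179.9, -29.9, 37.0]
force: [0.4, -0.0, -1.0]
grip_width: 0.0196
grasp_force: 35.0
```

```bash
python3 -c "
from h import *
pad()
im,d=env.read_camera('scene'); save('s2.png',cv2.resize(im[150:330,260:460],None,fx=2.9,fy=2.9,interpolation=cv2.INTER_CUBIC))"
```

```text
handle [ 89.9  -0.  133.3] grip [16.3  2.7 91. ] tail [-100.7    7.1   23.7] tilt 29.9 z at X-17 71.8 z at lip clear
body low z 0.122 tool [0.5494 0.2239 0.0927] rpy [179.9 -29.9  37. ] q [-54.   2.  35. 127. -23.  25. -53.] F [ 0.4 -0.  -1. ]
```

View pics/s2.png

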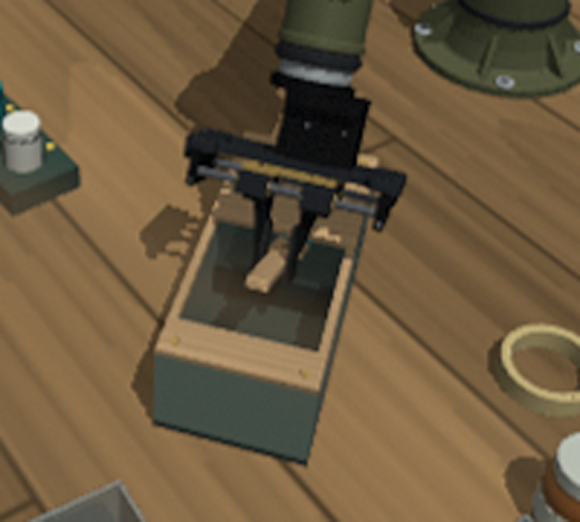

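The crop shows the paddle held at a tilt, handle end (262,280) well above the mouth and clear of the lip (240,350); the white pot stands in the rack (22,140). Now I draw it out along its own axis.

Request:
jog_arm(motion=[[[0.2, 0, 0, 0, 0, 0, 0.95], [0.4, 0, 0, 0, 0, 0, 0.95], [0.6, 0, 0, 0, 0, 0, 0.95], [0.6, 0, 0, 0, 0, 0, 0.95], [0.6, 0, 0, 0, 0, 0, 0.95]]])

```text
time_s: 30.8
tool_pos: [0.5895, 0.2542, 0.1214]
tool_rot: [180.0, -29.8, 36.9]
force: [-0.3, -1.4, -0.9]
grip_width: 0.0195
grasp_force: 35.0
```

Request:
jog_arm(motion=[[[0, 0, 0, 0, 0, 0, 0.95], [0, 0, 0, 0, 0, 0, 0.95], [0, 0, 0, 0, 0, 0, 0.95]]])

```text
time_s: 31.1
tool_pos: [0.5893, 0.2538, 0.1215]
tool_rot: [-180.0, -29.8, 36.8]
force: [1.5, 0.1, -1.5]
grip_width: 0.0196
grasp_force: 35.0
```

```bash
python3 -c "
from h import *
pad()"
```

```text
handle [139.8  -2.1 162. ] grip [ 66.1   0.8 119.7] tail [-50.9   5.5  52.6] tilt 29.8 z at X-17 72.0 z at lip 147.8
body low z 0.151 tool [0.5893 0.2538 0.1215] rpy [-180.   -29.8   36.8] q [-55.   6.  35. 119. -23.  29. -56.] F [ 1.5  0.1 -1.5]
```

Request:
jog_arm(motion=[[[0.2, 0, 0, 0, 0, 0, 0.95], [0.4, 0, 0, 0, 0, 0, 0.95], [0.56, 0, 0, 0, 0, 0, 0.95], [0.56, 0, 0, 0, 0, 0, 0.95], [0.56, 0, 0, 0, 0, 0, 0.95]]])

```text
time_s: 31.6
tool_pos: [0.628, 0.2829, 0.1491]
tool_rot: [-180.0, -29.8, 36.9]
force: [-0.1, -0.6, -1.3]
grip_width: 0.0196
grasp_force: 35.0
```

Request:
jog_arm(motion=[[[0, 0, 0, 0, 0, 0, 0.95], [0, 0, 0, 0, 0, 0, 0.95], [0, 0, 0, 0, 0, 0, 0.95]]])

```text
time_s: 31.9
tool_pos: [0.6282, 0.283, 0.1494]
tool_rot: [-180.0, -29.8, 36.8]
force: [0.2, -0.2, -0.7]
grip_width: 0.0194
grasp_force: 35.0
```

Request:
jog_arm(motion=[[[0.15, 0, -0.26, 0, 0, 0, 0.95], [0.3, 0, -0.52, 0, 0, 0, 0.95], [0.5, 0, -0.87, 0, 0, 0, 0.95], [0.5, 0, -0.87, 0, 0, 0, 0.95], [0.5, 0, -0.87, 0, 0, 0, 0.95]]])

```text
time_s: 32.4
tool_pos: [0.6289, 0.2835, 0.2515]
tool_rot: [-180.0, -30.0, 36.9]
force: [-0.5, -0.6, -1.2]
grip_width: 0.0198
grasp_force: 35.0
```

Request:
jog_arm(motion=[[[0.075, 0, -0.13, 0, 0, 0, 0.95], [0.075, 0, -0.13, 0, 0, 0, 0.95], [0.075, 0, -0.13, 0, 0, 0, 0.95], [0.075, 0, -0.13, 0, 0, 0, 0.95], [0.075, 0, -0.13, 0, 0, 0, 0.95]]])

```text
time_s: 32.9
tool_pos: [0.6284, 0.2833, 0.2644]
tool_rot: [-180.0, -29.8, 36.9]
force: [-0.2, -0.3, -1.2]
grip_width: 0.0195
grasp_force: 35.0
```

Request:
jog_arm(motion=[[[0, 0, 0, 0, 0, 0, 0.95], [0, 0, 0, 0, 0, 0, 0.95], [0, 0, 0, 0, 0, 0, 0.95], [0, 0, 0, 0, 0, 0, 0.95], [0, 0, 0, 0, 0, 0, 0.95]]])

```text
time_s: 33.4
tool_pos: [0.6287, 0.2835, 0.2653]
tool_rot: [180.0, -29.9, 36.9]
force: [-0.1, 0.4, -0.7]
grip_width: 0.0197
grasp_force: 35.0
```

Request:
jog_arm(motion=[[[0, 0, 0, 0, 0, 0, 0.95], [0, 0, 0, 0, 0, 0, 0.95], [0, 0, 0, 0, 0, 0, 0.95], [0, 0, 0, 0, 0, 0, 0.95], [0, 0, 0, 0, 0, 0, 0.95]]])

```text
time_s: 33.9
tool_pos: [0.6288, 0.2834, 0.2653]
tool_rot: [180.0, -29.9, 36.9]
force: [-0.5, 0.5, -1.4]
grip_width: 0.0195
grasp_force: 35.0
```

```bash
python3 -c "
from h import *
pad(); print(env.get_obs()['joint_velocities'].round(2))
im,d,P=cloud('scene'); q=P.reshape(-1,3)
for c in((.6375,-.0955),(.641,-.1755),(.6445,-.2553)): print(pot(P,c)[:5])
a=np.radians(39.1); X=(q[:,:2]-[.5393,.2121])@[np.cos(a),np.sin(a)]; Y=(q[:,:2]-[.5393,.2121])@[-np.sin(a),np.cos(a)]
k=(abs(Y)<.03)&(q[:,2]>.12)&(q[:,2]<.35)&(X>-.05)&(X<.25)
for x in range(-40,230,20):
    s=k&(X*1e3>=x)&(X*1e3<x+20); 
    if s.any(): print(x,s.sum(),q[s,2].min().round(3),q[s,2].max().round(3))
save('s3.png',cv2.resize(im[80:330,160:480],None,fx=2.4,fy=2.4,interpolation=cv2.INTER_CUBIC))"
```

```text
handle [189.   -4.  305.9] grip [115.4  -1.1 263.5] tail [ -1.6   3.4 196.3] tilt 29.9 z at X-17 clear z at lip 263.3
body low z 0.295 tool [0.6288 0.2834 0.2653] rpy [180.  -29.9  36.9] q [-58.   3.  37. 104. -13.  45. -69.] F [-0.5  0.5 -1.4]
[ 0.02  0.05 -0.03  0.06  0.08 -0.04 -0.04]
(0.6398, -0.0945, 0.0218, 134, np.float64(0.0812))
(0.6445, -0.1736, 0.0207, 121, np.float64(0.0806))
(0.6484, -0.2559, 0.0219, 112, np.float64(0.0812))
-20 1 0.196 0.196
0 16 0.197 0.212
20 17 0.212 0.222
40 45 0.217 0.341
60 25 0.233 0.344
80 124 0.252 0.35
100 455 0.252 0.35
120 94 0.256 0.285
140 26 0.277 0.294
160 31 0.29 0.307
180 56 0.302 0.312
```

View pics/s3.png

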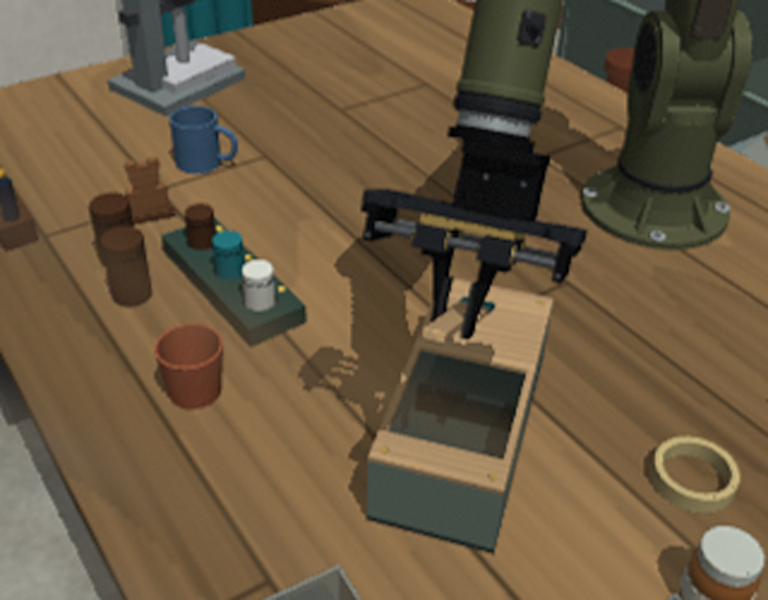

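The crop shows the paddle held between the fingers (450,320), its teal end at (480,303), fully out and about 9 cm above the cover. White (258,285) and teal (228,255) are seated next to brown (200,227), and everything else is unmoved. Handing in.

```bash
python3 -c "
from cell import env
print(env.sign_off())"
```

```text
the job is handed in; nothing more can be done
None
```

The job is handed in at about 34 s: the white pot is seated in the one-stud pocket, the teal pot in the two-stud pocket, and the paddle is held still about 9 cm above the box's cover.

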